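# Pack the glaze jars in the carrying rack and lock it to the bench

### The job

Stand all the glaze jars that are on the table upright in a row in the channel of the carrying rack, then slide the stop along its rail until the row is closed up snugly against the end wall, and flip the stop's cam lever fully over to clamp it. Then take the T-handled key from its wooden holder, seat it fully in the square recess of the rack's captive knob and turn the knob clockwise with the key as far as it goes, and put the key back upright, fully down, in its holder. Turn the knob only with the key, never with the fingers, and leave the bowl, the brush pot and the tiles alone.

Things in the scene. Friction and masses are not known exactly. Their poses are not given: they have to be found in the camera images.
- rack: Fixed jar rack with a grey board, 115 mm (x) by 445 mm (y), lying on the bench. A jar channel 70 mm wide (x -35 to +35), floor at z +15, runs along y from the end wall (face at y +100, top z +70) towards -y. Far lip (x +35 to +45) and near aluminium rail (x -55 to -35): tops at z +40. The captive knob is at x 0, y +165. Origin: on the bench, under the channel's middle, 100 mm from the end wall's face.
- rack_end (a point): Point on the channel floor at the foot of the end wall's face, middle of the channel's width (rack x 0, y +100, z +15 mm); axes as the rack's.
- stop (a joint): Slide of the aluminium stop along the rail towards the end wall (rack +y), 0 to 0.205 m. The clear channel length between stop and end wall is 0.300 m minus this value. About 5 N to move, plus the friction of the jars it pushes; stays where it is left, equally stiff with the lever either way.
- stop_face (a point): Point on the stop's jar-side (+y) face, mid channel, 50 mm above the bench; axes as the rack's. Its paddle is 68 mm wide (x), 14 mm thick (towards -y), from 16 to 70 mm above the bench, and can be pushed from behind (-y side, open). A saddle on the rail (34 x 44 mm, centred at x -49, y -7 from here, top 67 mm above the bench) bears the cam lever between two cheeks, 85 mm high.
- lever (a joint): Black cam lever on the stop's saddle, 55 mm long, 18 mm wide (y), 10 mm thick, hinged about the rack's y axis, 0 to 1.85 rad. At 0 it is raised, leaning 0.3 rad from vertical towards rack -x (open); it swings over the top towards rack +x until at 1.85 it lies level across the top of the stop's paddle (clamped). About 0.12 N m to move; stays where left.
- lever_hinge (a point): Middle of the cam lever's hinge axis, 78 mm above the bench, fixed to the stop; axes as the rack's.
- lever_tip (a point): Middle of the free end of the cam lever, 55 mm from the hinge axis; moves with the lever.
- knob (a joint): Turn of the captive steel knob about the vertical, 0 to 1.3 rad, growing clockwise as seen from above; at 1.3 (end stop) its steel tongue points along rack +x over the small keeper plate (12 mm high) there (locked). About 0.1 N m to turn; stays where it is left.
- recess (a point): Centre of the floor of the knob's square recess, 22 mm above the bench; axes turn with the knob (x and y along the recess's sides, z up). The recess is 18.5 mm square and 20 mm deep, below a 45 degree lead-in 5 mm high that widens to about 28 mm; the knob's top is 47 mm above the bench, its flange is 54 mm across.
- key: Loose T-handled steel key, 0.2 kg, standing in its holder: square shank 16 x 16 mm, 80 mm long, straight to its tip, below a black grip bar 80 mm long (x), 24 mm wide (y), 30 mm tall (z +80 to +110). Origin: centre of the tip's underside; z points up along the shank, x and y along its sides. Fits the recess in four ways, with about 10 degrees of play.
- holder: Fixed wooden holder block, 60 x 60 mm, 57 mm high, with an upright square hole 20 mm wide and 44 mm deep below a 45 degree lead-in 5 mm high. Stands to the left or to the right of the jars. Origin: centre of its underside; hole sides along x and y.
- holder_floor (a point): Centre of the floor of the holder's hole, 8 mm above the bench; the tip of the stowed key stands here. Axes as the holder's.
- bowl: White ceramic bowl, 90 mm across, 50 mm high, loose; a bystander. Origin at the centre of its underside.
- brush_pot: Terracotta pot of brushes, 72 mm across, 215 mm high, loose; a bystander. Origin at the centre of its underside.
- tiles: Stack of terracotta tiles 100 x 100 x 40 mm, loose; a bystander. Origin at the centre of its underside.
- jar0: Glaze jar, closed, a plain cylinder 60 mm across and 85 mm high with pink glaze and a white lid, about 0.25 kg, its weight low (centre of mass about 23 mm up); loose, upright. May be absent. Origin: centre of its underside.
- jar1: Glaze jar, closed, a plain cylinder 60 mm across and 85 mm high with pink glaze and a white lid, about 0.25 kg, its weight low (centre of mass about 23 mm up); loose, upright. May be absent. Origin: centre of its underside.
- jar2: Glaze jar, closed, a plain cylinder 60 mm across and 85 mm high with pink glaze and a white lid, about 0.25 kg, its weight low (centre of mass about 23 mm up); loose, upright. May be absent. Origin: centre of its underside.
- jar3: Glaze jar, closed, a plain cylinder 60 mm across and 85 mm high with pink glaze and a white lid, about 0.25 kg, its weight low (centre of mass about 23 mm up); loose, upright. May be absent. Origin: centre of its underside.
Things that resemble listed ones, but are neither listed nor needed, are in the scene too. What is shaped like the jar3 but green is not meant. There is more than one size of the holder; the one meant has the size given above.

How it is judged:
On the way, in this order (a step that is already met when the one before it is completed fails the run):
1. all jars stand upright in the channel (x of jar0 in the frame of rack between -0.012 and 0.012 m and y of each of jar0, jar1, jar2, jar3 in the frame of rack below 0.1 m and y of each of jar0, jar1, jar2, jar3 in the frame of stop_face above 0.02 m and z of jar0 in the frame of rack between 0.008 and 0.022 m and angle between each of jar0, jar1, jar2, jar3's own z axis and vertical below 0.12 rad and x of jar1 in the frame of rack between -0.012 and 0.012 m and z of jar1 in the frame of rack between 0.008 and 0.022 m and x of jar2 in the frame of rack between -0.012 and 0.012 m and z of jar2 in the frame of rack between 0.008 and 0.022 m and x of jar3 in the frame of rack between -0.012 and 0.012 m and z of jar3 in the frame of rack between 0.008 and 0.022 m), for 0.2 s.
2. the stop has closed up the row against the end wall, with its lever still raised (all of step 1 and y of any of jar0, jar1, jar2, jar3 in the frame of stop_face below 0.036 m and y of any of jar0, jar1, jar2, jar3 in the frame of rack above 0.064 m and value of joint stop above 0.048 m and (distance between jar0 and jar1 below 0.066 m or distance between jar0 and jar2 below 0.066 m or distance between jar0 and jar3 below 0.066 m) and (distance between jar1 and jar0 below 0.066 m or distance between jar1 and jar2 below 0.066 m or distance between jar1 and jar3 below 0.066 m) and (distance between jar2 and jar0 below 0.066 m or distance between jar2 and jar1 below 0.066 m or distance between jar2 and jar3 below 0.066 m) and (distance between jar3 and jar0 below 0.066 m or distance between jar3 and jar1 below 0.066 m or distance between jar3 and jar2 below 0.066 m) and value of joint lever below 0.7 rad), for 0.2 s.
3. the cam lever is flipped over, the row still closed up (all of step 1 and y of any of jar0, jar1, jar2, jar3 in the frame of stop_face below 0.036 m and y of any of jar0, jar1, jar2, jar3 in the frame of rack above 0.064 m and value of joint stop above 0.048 m and (distance between jar0 and jar1 below 0.066 m or distance between jar0 and jar2 below 0.066 m or distance between jar0 and jar3 below 0.066 m) and (distance between jar1 and jar0 below 0.066 m or distance between jar1 and jar2 below 0.066 m or distance between jar1 and jar3 below 0.066 m) and (distance between jar2 and jar0 below 0.066 m or distance between jar2 and jar1 below 0.066 m or distance between jar2 and jar3 below 0.066 m) and (distance between jar3 and jar0 below 0.066 m or distance between jar3 and jar1 below 0.066 m or distance between jar3 and jar2 below 0.066 m) and value of joint lever above 1.6 rad), for 0.2 s.
4. the key is seated in the knob's recess, the knob not yet turned (horizontal distance between key and recess below 0.004 m and z of key in the frame of recess below 0.006 m and angle between key's own z axis and vertical below 0.12 rad and value of joint knob below 0.5 rad), for 0.1 s.
5. the knob is turned to its end with the key seated in it (horizontal distance between key and recess below 0.004 m and z of key in the frame of recess below 0.006 m and angle between key's own z axis and vertical below 0.12 rad and value of joint knob above 1.1 rad), for 0.1 s.
At the end, for the whole second after the job is handed in: All jars present stand upright in the channel between stop and end wall, gaps between neighbours, end wall and stop each under 6 mm; lever over 1.6 rad; knob over 1.1 rad; key upright in its holder, its tip within 8 mm of the hole floor; all at rest (all of step 3 and value of joint knob above 1.1 rad and horizontal distance between key and holder_floor below 0.008 m and z of key in the frame of holder_floor below 0.008 m and angle between key's own z axis and vertical below 0.15 rad and linear speed of each of key, jar0, jar1, jar2, jar3 below 0.02 m/s); the robot touches nothing.
It fails at once if the fingers push on the knob (contact force between the fingers and knob above 4 N).
It fails at once if the bowl is pushed away or tipped (distance of bowl from where it was at the start of the episode above 0.04 m or angle between bowl's own z axis and vertical above 0.5 rad).
It fails at once if the brush pot is pushed away or tipped (distance of brush_pot from where it was at the start of the episode above 0.04 m or angle between brush_pot's own z axis and vertical above 0.5 rad).
It fails at once if the stack of tiles is pushed away or tipped (distance of tiles from where it was at the start of the episode above 0.04 m or angle between tiles's own z axis and vertical above 0.5 rad).
Of jar0, jar1, jar2, jar3 only 2 to 4 are there at a start; the rules pass over those that are not, and their reading is None.
At some moment in a run one of jar0, jar1, jar2, jar3 may be knocked a few centimetres aside while the robot is not near it.
It also fails if it takes over 200 s, if anything falls off the work surface, if the arm or the gripper's body presses on something with over 40 N, if the wrist force passes 120 N, or if a joint passes its speed limit or range.

### The arm

A 6-joint arm with a two-finger parallel gripper is mounted at the origin on the work surface. World frame = base frame: x ahead of the robot, y to its left, z up, the work surface at z = 0. Lengths are in m, angles in rad, forces in N, time in s.
With the tool pointing down it reaches from about 0.25 to 0.775 m from the base axis. Payload 4 kg.
Tool frame: the origin (TCP) lies on the centre line of the jaws, within the pads' length; the fingertips stand 17 mm ahead of it and the grasp point (between the pads) lies 2 mm behind it; z points along the fingers, y is the line along which they close (so a half turn about z gives the same grasp; the last joint's range is limited). The gripper opens to 94 mm and grips with 3 to 60 N. Pads are 16 mm wide; open, the fingers measure 119 mm over their backs; the gripper's body (75 mm by 177 mm) begins 78 mm behind the grasp point.
Start: joints at [1.191, 0.087, 1.371, -0, 1.684, -0.103], TCP at [0.15, 0.529, 0.223] pointing down, gripper open.
Joint ranges: [-3.1, 3.1], [-0.76, 2.03], [0.27, 2.55], [-1.08, 4.22], [0.17, 2.65], [-2.57, 2.57]. Speed limits (rad/s): [2.79, 2.79, 3.14, 3.14, 3.14, 3.14].

### API

Orientations are given as [roll, pitch, yaw] about the fixed x, y, z axes, in that order (R = Rz(yaw) Ry(pitch) Rx(roll)).
In Python, from bench import robot gives the robot as it stands.
- The arm moves only by the tool servo_tool, never from a script. Its argument "plan" is a list of rows, each a list of 7 numbers: the shift along the tool's x, y, z normalised to -1 to 1, where 1 is 0.1 m, then the turn, a rotation vector about the tool's x, y, z normalised to -1 to 1, where 1 is pi/2 rad, then the finger opening in mm, from 0 to 94. In form: [[x, y, z, ax, ay, az, gripper], ...]. A call has 1 to 12 rows; each row is the pose to reach, as a shift and turn from the pose commanded when the call began, along the tool's axes at that moment; what a row does not reach only later rows make up. A row lasts 1/12 s, in which the tool goes at most 41.7 mm and 7.16 degrees, less where a joint would pass 70% of its speed; a pose out of reach is approached as far as the arm can. A call with a number of a shift or a turn outside -1 to 1 is refused whole. A call with a gripper value outside its range is refused whole. The fingers move at their own pace and stop on an object; the grip force is fixed at half the most. Time passes only in rows, so rows that repeat a pose let the fingers close. It gives the time, the measured TCP pose, the force, the opening and the grip force at its end, in the units of the state.
- robot.get_obs(): the state, without advancing time (a new reading comes with each control period).
- robot.snapshot(name): name is "scene" or "top"; returns the picture (480x640x3 uint8, red, green, blue); there is no depth.
- robot.camera_params(name): a dict with "camera_matrix" (3x3 intrinsics, pixels), "rvec" (rotation vector, rad) and "tvec" (3), from world to camera coordinates, as OpenCV has them. Camera axes: x right, y down, z forward; pixel columns grow to the right and rows downward; lengths in m; the calibration is good to about 2 mm. A picture is of the moment at which its call begins. camera_params takes no time and is no camera call.
- robot.close_job(): hands the job in; it is judged then, once.
Trained networks look in the newest picture that a camera, given by its name, has taken for a name from the list of things; names that differ only in an ending like _2 or _b are one class to them, and where a whole thing is asked for, a point or a joint stands for the part that bears it (a point fixed in the world has none). Each returns a list of dicts, best first, with "conf" (0 to 1); they miss things now and then, are a little off and sometimes report something else, mostly with a low value. They report only what shows in the picture. A call takes as long as a camera call. They do not tell look-alikes from the thing itself.
- robot.find_in(thing, camera): "extent" ([centre column, centre row, width, height] in pixels, round what is visible of it).
The state is a dict: "time": time; "joint_positions": joint angles; "qvel": joint speeds; "joint_torque": joint torques, N m; "tool_pos": TCP position; "ee_rot": TCP orientation; "wrist_force": force on the tool from outside, world axes, zero at the start; "wrist_torque": the same for the moment, N m; "width": finger opening in m; "finger_force": force on a finger pad.
Only numpy, scipy, OpenCV 4.12 (cv2) and the standard library are available. Lean on these libraries where they do the work, as an engineer would, in place of code of your own. Each camera call takes 0.05 s, during which the arm holds its last target. There are 200 camera calls.

## Working session

There is one attempt and no reset: what is moved stays moved. The work goes in short steps, Python scripts to look and compute and a tool call to move; the robot and the scene stay as the last step left them, time stands still between calls to the robot, and variables do not carry over. Pictures are saved under pics/ and viewed, at most 16 in all, crops included, and the job is handed in when it is done.

Besides the shell and the picture viewer there is one more tool, called after "Request:" by a JSON object that holds its "api" and its "payload", one argument or row to a line. servo_tool: Moves the arm, as the interface text tells. Scaled input: -1 to 1 covers 0.1 m each way for a shift and pi/2 rad each way for a turn. Its arguments: {"type":"object","properties":{"plan":{"type":"array","items":{"type":"array","items":{"type":"number"}}}},"required":["plan"]}

```bash
mkdir -p pics; ls; cat > h.py <<'E'
from bench import robot
import numpy as np, cv2
def cam(n):
    p=robot.camera_params(n); return np.array(p['camera_matrix']),cv2.Rodrigues(np.array(p['rvec'],float))[0],np.array(p['tvec'],float).ravel()
def ray(n,uv,z):
    K,R,t=cam(n); d=R.T@np.linalg.inv(K)@np.array([uv[0],uv[1],1.]); c=-R.T@t
    return c+d*(z-c[2])/d[2]
def proj(n,P):
    K,R,t=cam(n); q=(np.atleast_2d(P)@R.T+t)@K.T; return q[:,:2]/q[:,2:]
def snap(n,f=None):
    im=robot.snapshot(n)
    if f: cv2.imwrite('pics/'+f,cv2.cvtColor(im,cv2.COLOR_RGB2BGR))
    return im
E
python3 - <<'E'
from h import *
for n in('scene','top'):
    snap(n,n+'0.png'); K,R,t=cam(n); print(n,K[0,0],-R.T@t,R[2])
    for th in('jar0','rack','stop','lever','knob','key','holder','bowl','brush_pot','tiles'):
        print(th,[(round(d['conf'],2),np.round(d['extent']).tolist()) for d in robot.find_in(th,n)][:6])
o=robot.get_obs();print(o['tool_pos'],o['ee_rot'],o['time'])
E
```

```text
pics
scene 615.4256633622954 [1.51382607 0.4477813  1.11044389] [-0.67788845 -0.3090254  -0.66706113]
jar0 [(0.95, [344.0, 233.0, 21.0, 40.0]), (0.74, [437.0, 258.0, 29.0, 38.0]), (0.62, [397.0, 274.0, 29.0, 40.0]), (0.61, [359.0, 259.0, 21.0, 37.0])]
rack [(0.84, [296.0, 308.0, 190.0, 128.0]), (0.68, [372.0, 339.0, 37.0, 34.0]), (0.45, [360.0, 260.0, 22.0, 39.0])]
stop [(0.8, [229.0, 270.0, 32.0, 56.0])]
lever [(0.46, [231.0, 251.0, 9.0, 21.0])]
knob [(0.72, [371.0, 337.0, 37.0, 33.0]), (0.69, [455.0, 300.0, 34.0, 38.0]), (0.24, [298.0, 306.0, 190.0, 131.0])]
key [(0.92, [460.0, 279.0, 26.0, 36.0]), (0.63, [371.0, 340.0, 38.0, 34.0])]
holder [(0.94, [456.0, 302.0, 35.0, 39.0]), (0.7, [491.0, 338.0, 24.0, 32.0])]
bowl [(0.76, [232.0, 229.0, 29.0, 24.0])]
brush_pot [(0.66, [155.0, 223.0, 51.0, 92.0])]
tiles [(0.92, [476.0, 382.0, 54.0, 54.0]), (0.71, [154.0, 225.0, 49.0, 88.0])]
top 562.1500517574299 [0.27692015 0.02246923 1.32832588] [ 0.20291602 -0.02203302 -0.97894823]
jar0 [(0.98, [228.0, 346.0, 30.0, 25.0]), (0.84, [344.0, 329.0, 26.0, 34.0]), (0.76, [301.0, 298.0, 25.0, 32.0])]
rack [(0.96, [317.0, 209.0, 200.0, 81.0])]
stop [(0.76, [404.0, 194.0, 25.0, 48.0]), (0.48, [404.0, 204.0, 11.0, 8.0])]
lever []
knob [(0.6, [238.0, 218.0, 43.0, 23.0])]
key [(0.59, [180.0, 302.0, 22.0, 35.0])]
holder [(0.88, [141.0, 281.0, 24.0, 23.0]), (0.61, [194.0, 304.0, 19.0, 29.0])]
bowl [(0.84, [456.0, 267.0, 43.0, 38.0]), (0.42, [136.0, 228.0, 53.0, 56.0])]
brush_pot [(0.82, [500.0, 175.0, 68.0, 74.0])]
tiles [(0.69, [138.0, 228.0, 55.0, 58.0])]
[0.15030165 0.52907748 0.22251389] [ 3.14148785e+00 -1.63179204e-05  2.86472767e+00] 1.1
```

View pics/top0.png

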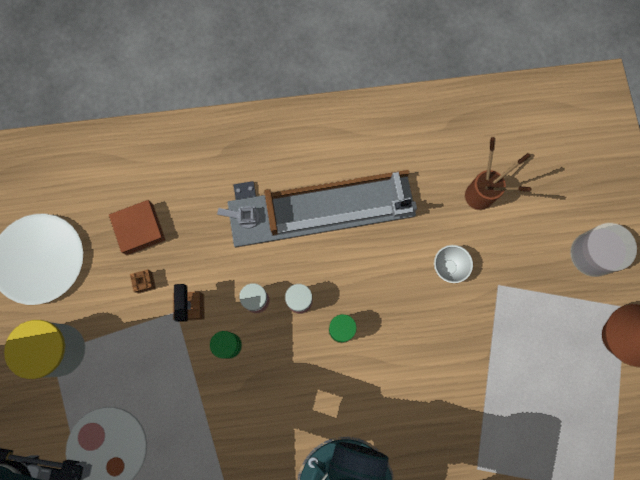

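View pics/scene0.png

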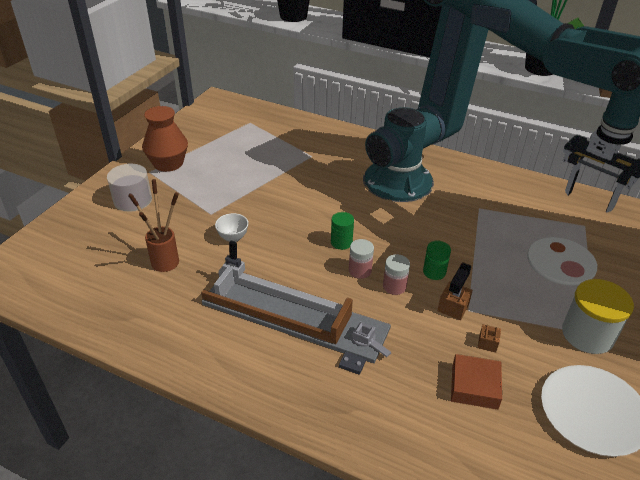

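The top view shows two pink jars with white lids at (253,297) and (298,298). The two green cylinders are decoys. The key stands in its holder at (180,302), a smaller decoy holder is at (141,281), and the rack is at (317,209). Next I'll crop close and measure.

```bash
python3 - <<'E'
from h import *
a=cv2.imread('pics/top0.png');c=a[165:265,210:430];t=cv2.resize(c,None,fx=3.6,fy=3.6,interpolation=cv2.INTER_CUBIC)
c2=cv2.imread('pics/top0.png')[255:330,120:330];t2=cv2.resize(c2,(792,int(75*3.77)),interpolation=cv2.INTER_CUBIC)[:235]
cv2.imwrite('pics/c0.png',np.vstack([t,t2]))
s=cv2.imread('pics/scene0.png')[230:380,195:395];cv2.imwrite('pics/c1.png',cv2.resize(s,(800,600),interpolation=cv2.INTER_CUBIC))
# lids
hsv=cv2.cvtColor(a,cv2.COLOR_BGR2HSV)
for b in((253,297),(298,298),(225,345),(343,328)): print(b,ray('top',b,.085))
print('key',ray('top',(180,302),.12),'stop',ray('top',(400,190),.07),'knob',ray('top',(246,214),.047))
E
```

```text
(253, 297) [0.43403052 0.15461892 0.085     ]
(298, 298) [0.41959506 0.05586247 0.085     ]
(225, 345) [0.33720213 0.22550468 0.085     ]
(343, 328) [ 0.34211096 -0.03445101  0.085     ]
key [0.43813963 0.30787061 0.12      ] stop [ 0.64277807 -0.20879655  0.07      ] knob [0.63585297 0.15575004 0.047     ]
```

View pics/c0.png

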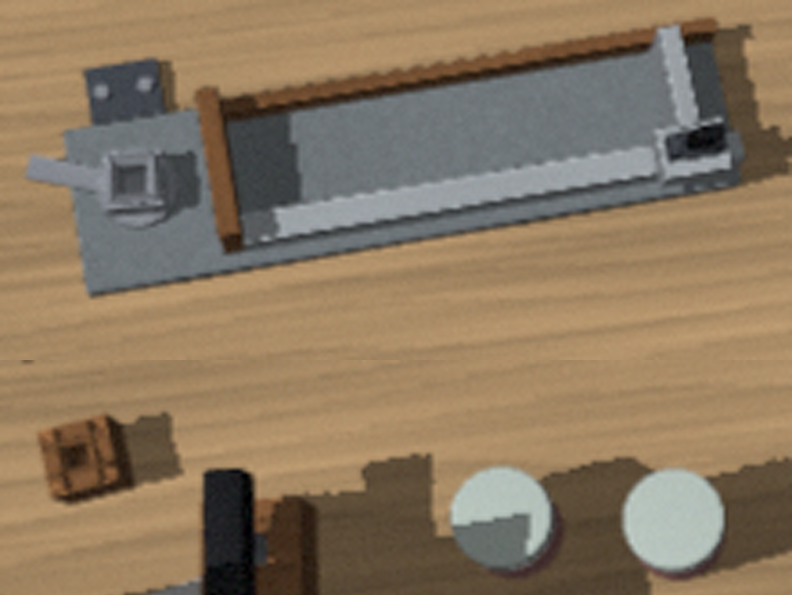

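View pics/c1.png

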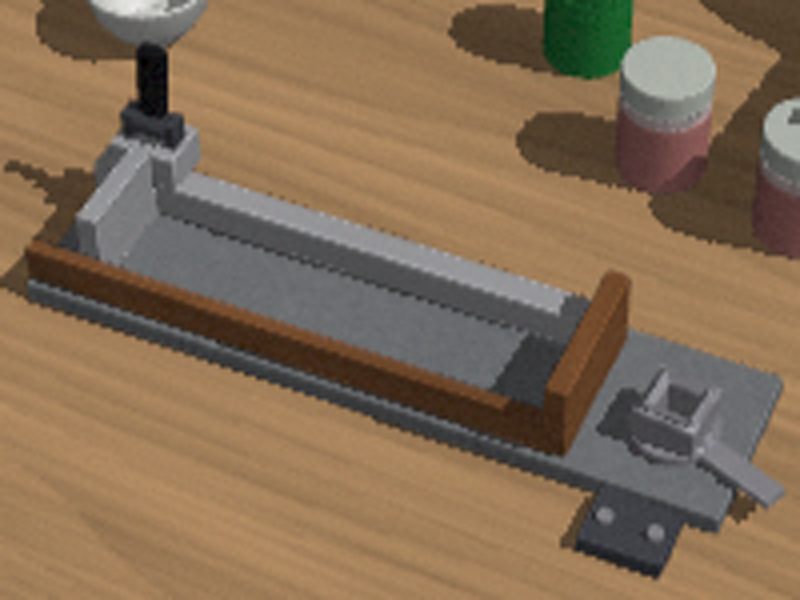

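```bash
cat > fit.py <<'E'
from h import *
from scipy.optimize import least_squares
T=lambda u,v:(u/3.6+210,v/3.6+165)
S=lambda u,v:(u/4+195,v/4+230)
L=[] # cam, pixel, model line a,b
def add(c,pts,a,b): L.extend((c,p,a,b) for p in pts)
W=lambda z:((-.045,.1,z),(.045,.1,z))
X=lambda x,z:((x,-.2,z),(x,.1,z))
add('top',[T(221,98),T(241,232)],*W(.07))
add('top',[T(270,240),T(655,180)],*X(-.055,.04))
add('top',[T(300,206),T(655,148)],*X(-.035,.04))
add('top',[T(230,98),T(650,31)],*X(.045,.04))
add('scene',[S(60,245),S(505,398)],*X(.035,.04))
add('scene',[S(40,283),S(545,455)],*X(.045,.015))
add('scene',[S(180,190),S(550,310)],*X(-.035,.04))
add('scene',[S(195,178),S(565,296)],*X(-.055,.04))
P=[('top',T(131,181),(0,.165,.044)),('scene',S(680,402),(0,.165,.045))]
def M(p,q):
    c,s=np.cos(p[2]),np.sin(p[2]);q=np.array(q);return np.array([p[0]+c*q[0]-s*q[1],p[1]+s*q[0]+c*q[1],q[2]])
def res(p):
    r=[]
    for c,px,a,b in L:
        A,B=proj(c,[M(p,a),M(p,b)]);d=(B-A)/np.linalg.norm(B-A);v=np.array(px)-A;r.append(d[0]*v[1]-d[1]*v[0])
    for c,px,q in P: r+=list(proj(c,M(p,q))[0]-px)
    return np.array(r)
if __name__=='__main__':
    s=least_squares(res,[.64,0,.1],loss='soft_l1');p=s.x;print(p,np.round(res(p),1))
    for n,q in dict(knob=(0,.165,.04),end=(0,.1,.015),stop=(0,-.2,.05)).items():print(n,M(p,q))
    # jars: lid circles via both cams
    for n,f in(('top','pics/top0.png'),('scene','pics/scene0.png')):
        h=cv2.cvtColor(cv2.imread(f),cv2.COLOR_BGR2HSV)
        print(n)
    h=cv2.imread('pics/top0.png');hs=cv2.cvtColor(h,cv2.COLOR_BGR2HSV)
    print('jars',[ray('top',(120+u/3.77,255+(v-360)/3.77),.085) for u,v in((501,518),(673,520))])
    k=h.max(2)<45; m=np.zeros_like(k);m[280:325,170:192]=1
    ys,xs=np.nonzero(k&m);(cx,cy),wh,an=cv2.minAreaRect(np.c_[xs,ys].astype(np.float32));print('key px',cx,cy,wh,an,ray('top',(cx,cy),.118))
    h=cv2.imread('pics/scene0.png')
    for z in(.085,.13):pass
    A=cv2.resize(h[225:350,340:500],(768,600),interpolation=cv2.INTER_CUBIC);cv2.imwrite('pics/c2.png',A)
    B=cv2.resize(cv2.imread('pics/top0.png')[275:330,165:215],(545,600),interpolation=cv2.INTER_CUBIC);cv2.imwrite('pics/c3.png',B)
E
python3 fit.py
```

```text
[ 0.64540378 -0.01091561  0.04625514] [ 0.4  0.1 -1.2 -2.3 -1.5 -1.7 -1.2 -1.7  1.1  1.5  2.   1.4  0.8  0.5
  2.9  2.4  0.5 -1.8  0.5 -1.9]
knob [0.6377744  0.15390791 0.04      ]
end [0.64077992 0.08897743 0.015     ]
stop [ 0.65465151 -0.2107017   0.05      ]
top
scene
jars [array([0.43425947, 0.15483855, 0.085     ]), array([0.42068915, 0.05458832, 0.085     ])]
key px 180.5 302.0 (36.0, 13.0) 90.0 [0.43827433 0.30727293 0.118     ]
```

View pics/c2.png

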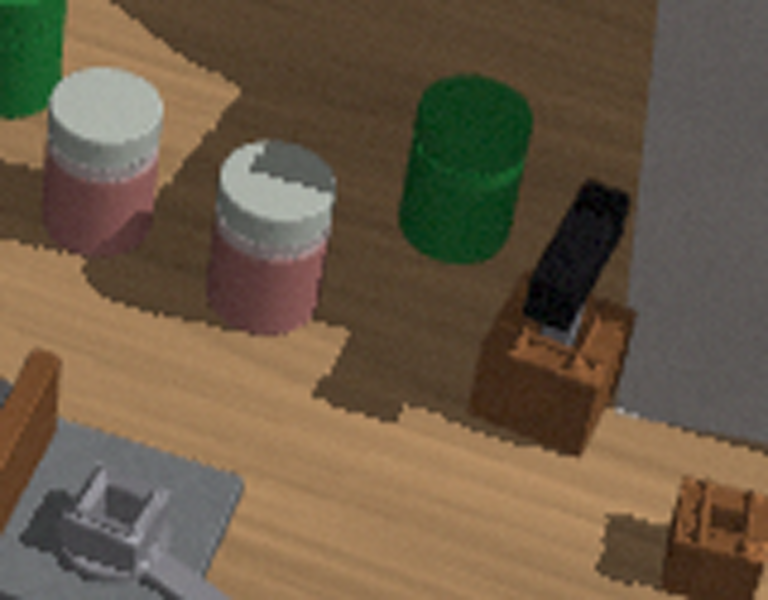

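View pics/c3.png

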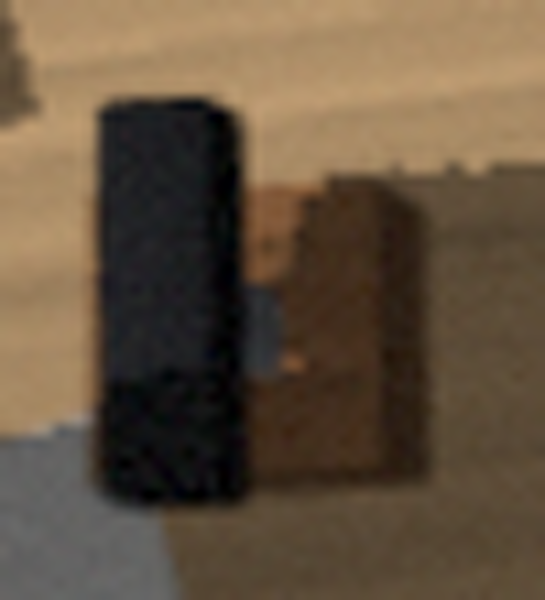

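```bash
python3 - <<'E'
from h import *
C=lambda u,v:((u+.5)/4.8-.5+340,(v+.5)/4.8-.5+225)
for t,s in(((252.4,296.5),(277,182)),((298.0,297),(105,107))):
    P=ray('top',t,.085);print(P,'top->scene',proj('scene',P)[0]-C(*s),'scene pos',ray('scene',C(*s),.085))
# key: grip top corners in top crop (10.9x, off 165,275)
k=lambda u,v:((u+.5)/10.9-.5+165,(v+.5)/10.9-.5+275)
for q in((100,100),(100,495),(215,100),(222,495)):print('grip top z.118',ray('top',k(*q),.118))
for q in((595,182),(628,198)):print('scene far',ray('scene',C(*q),.118))
for q in((528,285),(560,298)):print('scene near',ray('scene',C(*q),.118))
# holder top corners z .057
print('holder top',[ray('top',k(*q),.057)[:2].round(4) for q in((380,180),(380,485))],[ray('scene',C(*q),.057)[:2].round(4) for q in((636,313),(583,398),(481,364))])
b=lambda u,v:((u+.5)/3.6-.5+210,(v+.5)/3.6-.5+165);s=lambda u,v:((u+.5)/4-.5+195,(v+.5)/4-.5+230)
print('board top corner',[ray('top',b(*q),.015)[:2].round(4) for q in((88,290),(65,131))],[ray('scene',s(*q),.015)[:2].round(4) for q in((782,380),(718,520),(30,285))])
E
```

```text
[0.43529925 0.15583032 0.085     ] top->scene [ 2.10427329 -0.97015757] scene pos [0.44090497 0.15245351 0.085     ]
[0.42180004 0.05560802 0.085     ] top->scene [ 2.37508022 -1.01766518] scene pos [0.42805454 0.05179421 0.085     ]
grip top z.118 [0.4796823  0.31901437 0.118     ]
grip top z.118 [0.40165541 0.32446776 0.118     ]
grip top z.118 [0.47687282 0.2962838  0.118     ]
grip top z.118 [0.39871856 0.30066879 0.118     ]
scene far [0.40382218 0.30254639 0.118     ]
scene far [0.40762515 0.32034916 0.118     ]
scene near [0.48829968 0.29414345 0.118     ]
scene near [0.48979247 0.31032565 0.118     ]
holder top [array([0.466 , 0.2772]), array([0.4029, 0.2822])] [array([0.4198, 0.3391]), array([0.4879, 0.3317]), array([0.4886, 0.2802])]
board top corner [array([0.5717, 0.1947]), array([0.6827, 0.2001])] [array([0.5757, 0.1928]), array([0.6876, 0.198 ]), array([ 0.7103, -0.2422])]
```

Request:
{"api": "servo_tool", "payload": {
  "plan": [
    [-1, -1, 0.5, 0, 0, 0.795, 94],
    [-1, -1, 0.5, 0, 0, 0.795, 94],
    [-1, -1, 0.5, 0, 0, 0.795, 94],
    [-1, -1, 0.5, 0, 0, 0.795, 94],
    [-1, -1, 0.5, 0, 0, 0.795, 94],
    [-1, -1, 0.5, 0, 0, 0.795, 94],
    [-1, -1, 0.5, 0, 0, 0.795, 94],
    [-1, -1, 0.5, 0, 0, 0.795, 94],
    [-1, -1, 0.5, 0, 0, 0.795, 94],
    [-1, -1, 0.5, 0, 0, 0.795, 94],
    [-1, -1, 0.5, 0, 0, 0.795, 94],
    [-1, -1, 0.5, 0, 0, 0.795, 94]
  ]
}}

```text
time: 2.1
tool_pos: [0.2192, 0.4056, 0.1726]
ee_rot: [3.141, -0.0, 1.619]
wrist_force: [-0.2, 0.5, 0.2]
width: 0.0939
finger_force: 0.0
```

Request:
{"api": "servo_tool", "payload": {
  "plan": [
    [-1, 1, 0, 0, 0, 0, 94],
    [-1, 1, 0, 0, 0, 0, 94],
    [-1, 1, 0, 0, 0, 0, 94],
    [-1, 1, 0, 0, 0, 0, 94],
    [-1, 1, 0, 0, 0, 0, 94]
  ]
}}

```text
time: 2.52
tool_pos: [0.3259, 0.308, 0.1725]
ee_rot: [3.141, 0.001, 1.614]
wrist_force: [-0.5, 0.3, 1.1]
width: 0.0938
finger_force: 0.0
```

Request:
{"api": "servo_tool", "payload": {
  "plan": [
    [-1, 1, 0, 0, 0, 0, 94],
    [-1, 1, 0, 0, 0, 0, 94],
    [-1, 1, 0, 0, 0, 0, 94],
    [-1, 1, 0, 0, 0, 0, 94],
    [-1, 1, 0, 0, 0, 0, 94]
  ]
}}

```text
time: 2.93
tool_pos: [0.4298, 0.2133, 0.1723]
ee_rot: [3.141, 0.0, 1.614]
wrist_force: [-1.2, 1.1, -0.7]
width: 0.0937
finger_force: 0.0
```

Request:
{"api": "servo_tool", "payload": {
  "plan": [
    [-0.4, 0.07, 0, 0, 0, 0, 94],
    [-0.61, 0.07, 0, 0, 0, 0, 94],
    [-0.61, 0.07, 0.2, 0, 0, 0, 94],
    [-0.61, 0.07, 0.5, 0, 0, 0, 94],
    [-0.61, 0.07, 0.8, 0, 0, 0, 94],
    [-0.61, 0.07, 0.95, 0, 0, 0, 94],
    [-0.61, 0.07, 0.95, 0, 0, 0, 40],
    [-0.61, 0.07, 0.95, 0, 0, 0, 40],
    [-0.61, 0.07, 0.95, 0, 0, 0, 40],
    [-0.61, 0.07, 0.95, 0, 0, 0, 40],
    [-0.61, 0.07, 0.95, 0, 0, 0, 40],
    [-0.61, 0.07, 0.95, 0, 0, 0, 40]
  ]
}}

```text
time: 3.93
tool_pos: [0.4386, 0.1546, 0.079]
ee_rot: [3.139, -0.001, 1.616]
wrist_force: [-0.6, -0.1, 3.7]
width: 0.0596
finger_force: 30.0
```

Request:
{"api": "servo_tool", "payload": {
  "plan": [
    [0, 0, 0, 0, 0, 0, 40],
    [0, 0, 0, 0, 0, 0, 40],
    [0, 0, 0, 0, 0, 0, 40]
  ]
}}

```text
time: 4.18
tool_pos: [0.4386, 0.1546, 0.079]
ee_rot: [3.139, -0.001, 1.616]
wrist_force: [-1.4, 0.8, 5.4]
width: 0.0596
finger_force: 30.0
```

Request:
{"api": "servo_tool", "payload": {
  "plan": [
    [0, 0, -0.4, 0, 0, 0, 40],
    [0, 0, -0.8, 0, 0, 0, 40],
    [-0.2, 0.3, -0.9, 0, 0, 0, 40],
    [-0.4, 0.6, -0.9, 0, 0, 0, 40],
    [-0.6, 0.9, -0.9, 0, 0, 0, 40],
    [-0.7, 1, -0.9, 0, 0, 0, 40],
    [-0.7, 1, -0.9, 0, 0, 0, 40]
  ]
}}

```text
time: 4.77
tool_pos: [0.5422, 0.0863, 0.1658]
ee_rot: [-3.139, 0.001, 1.612]
wrist_force: [-1.1, 0.0, -2.8]
width: 0.06
finger_force: 30.0
```

Request:
{"api": "servo_tool", "payload": {
  "plan": [
    [-0.15, 0.3, 0, 0, 0, 0, 40],
    [-0.3, 0.6, 0, 0, 0, 0, 40],
    [-0.45, 0.85, 0, 0, 0, 0, 40],
    [-0.45, 0.99, 0, 0, 0, 0, 40],
    [-0.45, 0.99, 0.4, 0, 0, 0, 40],
    [-0.45, 0.99, 0.4, 0, 0, 0, 40],
    [-0.45, 0.99, 0.4, 0, 0, 0, 40]
  ]
}}

```text
time: 5.35
tool_pos: [0.638, 0.049, 0.1229]
ee_rot: [-3.131, -0.001, 1.617]
wrist_force: [-0.5, -0.3, -2.5]
width: 0.0593
finger_force: 30.0
```

```bash
python3 - <<'E'
from h import *
a=snap('scene','s1.png');b=snap('top','t1.png')
a=cv2.imread('pics/s1.png')[210:390,195:415];b=cv2.imread('pics/t1.png')[150:270,210:430]
cv2.imwrite('pics/c4.png',np.vstack([cv2.resize(a,(440,360),interpolation=3),cv2.resize(b,(440,240),interpolation=3)]))
cv2.imwrite('pics/c5.png',cv2.resize(a,(733,600),interpolation=3))
o=robot.get_obs();print(o['tool_pos'],o['wrist_force'])
E
```

```text
[0.64117446 0.04896129 0.12814765] [ 0.24671242  0.9155038  -2.52956238]
```

View pics/c5.png

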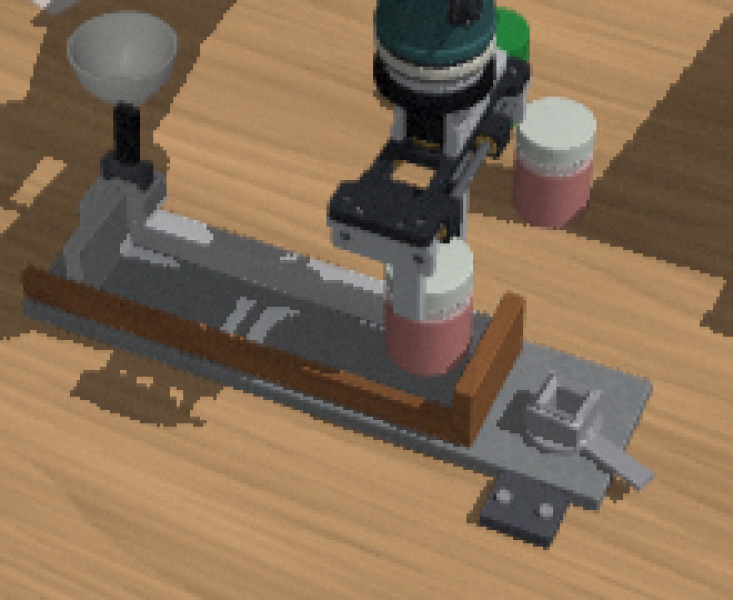

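```bash
cat > cal.py <<'E'
from h import *
import fit
from fit import *
c=np.array([.6412,.0490]);zb=.049
th=np.linspace(0,2*np.pi,200)
def hull(z0,z1):return np.vstack([proj('scene',np.c_[c[0]+.03*np.cos(th),c[1]+.03*np.sin(th),0*th+z]) for z in(z0,z1)])
h=hull(zb,zb+.085);o=lambda u,v:((u+.5)/3.3333-.5+195,(v+.5)/3.3333-.5+210)
print('pred left/right/bottom',h[:,0].min(),h[:,0].max(),h[:,1].max(),'obs right(lid) ',o(473,290),'bottom',o(432,375),'left body',o(386,330))
b=hull(zb,zb+.04);print('body left',b[:,0].min())
for cm in('top','scene'):
    fit.L=[l for l in L if l[0]==cm];fit.P=[q for q in P if q[0]==cm]
    s=least_squares(fit.res,[.64,0,.05],loss='soft_l1');print(cm,s.x,np.round(fit.res(s.x),1),M(s.x,(0,.165,.04)),M(s.x,(0,.1,.04)))
E
python3 cal.py
```

```text
pred left/right/bottom 310.20086419644497 337.439849823261 322.69345850344746 obs right(lid)  (336.5514205142051, 296.6508715087151) bottom (324.25129751297516, 322.15112651126515) left body (310.4511595115951, 308.6509915099151)
body left 310.20086419644497
top [ 0.64156314 -0.01096693  0.04230538] [ 0.4  0.2  0.3 -0.4  0.   0.1  0.2  0.1  0.6 -0.5] [0.63458483 0.15388543 0.04      ] [0.63733386 0.08894359 0.04      ]
scene [ 0.65012327 -0.00980046  0.04654601] [-0.5 -0.1  0.4 -0.2 -0.7 -1.   1.4  0.9  0.1 -0.3] [0.64244595 0.15502083 0.04      ] [0.64547035 0.09009123 0.04      ]
```

View pics/c4.png

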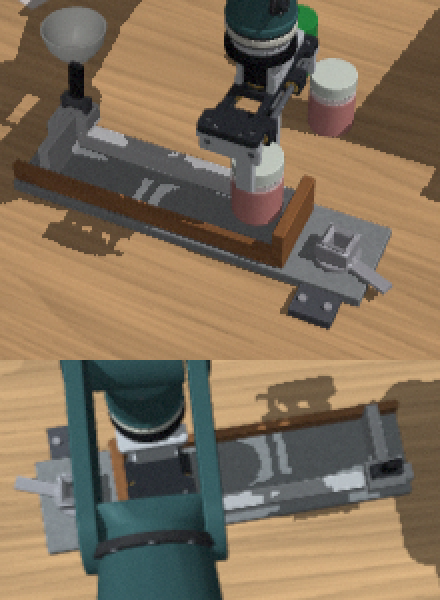

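Request:
{"api": "servo_tool", "payload": {
  "plan": [
    [0.02, 0.06, 0, 0, 0, 0, 40],
    [0.02, 0.06, 0.1, 0, 0, 0, 40],
    [0.02, 0.06, 0.2, 0, 0, 0, 40],
    [0.02, 0.06, 0.28, 0, 0, 0, 40],
    [0.02, 0.06, 0.33, 0, 0, 0, 40],
    [0.02, 0.06, 0.33, 0, 0, 0, 40],
    [0.02, 0.06, 0.33, 0, 0, 0, 40]
  ]
}}

```text
time: 6.03
tool_pos: [0.6493, 0.0506, 0.1083]
ee_rot: [3.131, 0.001, 1.617]
wrist_force: [-15.8, 0.1, 34.5]
width: 0.06
finger_force: 30.1
```

```bash
python3 - <<'E'
from h import *
o=robot.get_obs();print(o['tool_pos'],o['wrist_force'],o['wrist_torque'])
E
```

```text
[0.64928622 0.05061493 0.10826649] [-15.81148232   0.0637      34.50136825] [-0.21057285  2.83183566 -0.03405899]
```

Request:
{"api": "servo_tool", "payload": {
  "plan": [
    [0, 0, -0.15, 0, 0, 0, 40],
    [0, 0, -0.15, 0, 0, 0, 40],
    [0, 0, -0.15, 0, 0, 0, 40],
    [0, 0, -0.15, 0, 0, 0, 40]
  ]
}}

```text
time: 6.37
tool_pos: [0.647, 0.0506, 0.1078]
ee_rot: [-3.139, -0.0, 1.616]
wrist_force: [-0.3, 0.8, -2.5]
width: 0.06
finger_force: 29.9
```

```bash
python3 - <<'E'
from h import *
o=robot.get_obs();print(o['tool_pos'],o['wrist_force'],o['wrist_torque'])
snap('scene','s2.png')
cv2.imwrite('pics/c6.png',cv2.resize(cv2.imread('pics/s2.png')[260:370,260:400],(764,600),interpolation=3))
E
```

```text
[0.64700588 0.05063537 0.1078251 ] [-0.2976533   0.75850535 -2.46632997] [-0.0424119   0.08615138 -0.01662672]
```

View pics/c6.png

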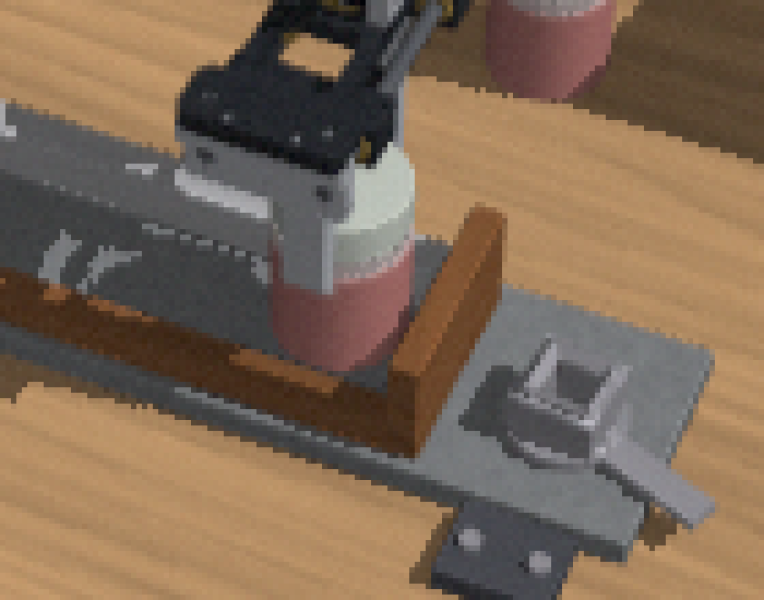

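```bash
python3 - <<'E'
from h import *
C=lambda u,v:((u+.5)/5.457-.5+260,(v+.5)/5.457-.5+260)
th=np.linspace(0,2*np.pi,400)
for zb in(.015,.02,.025,.03,.035,.04):
    q=proj('scene',np.c_[.647+.03*np.cos(th),.0506+.03*np.sin(th),0*th+zb]);l=proj('scene',np.c_[.647+.03*np.cos(th),.0506+.03*np.sin(th),0*th+zb+.085])
    print(zb,q[q[:,1].argmax()].round(1),'L/R',q[:,0].min().round(1),l[:,0].max().round(1),'lidtop',l[:,1].min().round(1))
print('obs bottom',C(345,370),'L',C(272,330),'R',C(414,200),'lidtop~',C(385,145))
for q in((345,379),(0,267),(200,328)): print('lip inner z.04',ray('scene',C(*q),.04))
for q in((0,345),(180,395)): print('board top far edge z.015',ray('scene',C(*q),.015))
for q in((270,212),(60,147)):print('rail inner top',ray('scene',C(*q),.04))
print('wall near top corner',ray('scene',C(505,215),.07),ray('scene',C(418,375),.07), ray('scene',C(393,368),.07))
E
```

```text
0.015 [322.7 334.4] L/R 309.6 336.5 lidtop 289.9
0.02 [322.7 333. ] L/R 309.6 336.6 lidtop 288.4
0.025 [322.8 331.6] L/R 309.6 336.6 lidtop 286.9
0.03 [322.8 330.2] L/R 309.6 336.7 lidtop 285.3
0.035 [322.9 328.7] L/R 309.7 336.8 lidtop 283.8
0.04 [322.9 327.3] L/R 309.7 336.9 lidtop 282.2
obs bottom (322.81317573758474, 327.3944474986256) L (309.4358621953454, 320.06441268096023) R (335.4574857980575, 296.24179952354774) lidtop~ (330.1432105552501, 286.1630016492578)
lip inner z.04 [0.67855138 0.06632827 0.04      ]
lip inner z.04 [ 0.68866621 -0.09322136  0.04      ]
lip inner z.04 [ 6.80785516e-01 -5.88115910e-04  4.00000000e-02]
board top far edge z.015 [ 0.70849109 -0.08310332  0.015     ]
board top far edge z.015 [ 0.69844709 -0.00114991  0.015     ]
rail inner top [ 0.60748625 -0.00450613  0.04      ]
rail inner top [ 0.614243   -0.10577072  0.04      ]
wall near top corner [0.58931864 0.09813309 0.07      ] [0.6867398  0.10253379 0.07      ] [0.68793875 0.09189223 0.07      ]
```

Request:
{"api": "servo_tool", "payload": {
  "plan": [
    [0, -0.055, 0, 0, 0, 0, 40],
    [0, -0.055, 0, 0, 0, 0, 40],
    [0, -0.055, 0.08, 0, 0, 0, 40],
    [0, -0.055, 0.14, 0, 0, 0, 40],
    [0, -0.055, 0.2, 0, 0, 0, 40],
    [0, -0.055, 0.24, 0, 0, 0, 40],
    [0, -0.055, 0.24, 0, 0, 0, 40]
  ]
}}

```text
time: 7.0
tool_pos: [0.6422, 0.0504, 0.0852]
ee_rot: [-3.141, -0.0, 1.616]
wrist_force: [-0.1, 0.6, -3.3]
width: 0.0595
finger_force: 30.0
```

Request:
{"api": "servo_tool", "payload": {
  "plan": [
    [0, 0, 0.03, 0, 0, 0, 40],
    [0, 0, 0.03, 0, 0, 0, 40],
    [0, 0, 0.03, 0, 0, 0, 94],
    [0, 0, 0.03, 0, 0, 0, 94],
    [0, 0, 0.03, 0, 0, 0, 94],
    [0, 0, 0.03, 0, 0, 0, 94],
    [0, 0, -0.3, 0, 0, 0, 94],
    [0, 0, -0.6, 0, 0, 0, 94],
    [0, -0.3, -0.85, 0, 0, 0, 94],
    [0, -0.6, -0.85, 0, 0, 0, 94],
    [0, -1, -0.85, 0, 0, 0, 94],
    [0, -1, -0.85, 0, 0, 0, 94]
  ]
}}

```text
time: 8.0
tool_pos: [0.5344, 0.046, 0.168]
ee_rot: [-3.132, -0.001, 1.616]
wrist_force: [0.7, -0.3, -2.4]
width: 0.0935
finger_force: 0.0
```

Request:
{"api": "servo_tool", "payload": {
  "plan": [
    [0, -0.4, 0, 0, 0, 0, 94],
    [0, -0.8, 0, 0, 0, 0, 94],
    [0, -1, 0, 0, 0, 0, 94],
    [0, -1, 0, 0, 0, 0, 94]
  ]
}}

```text
time: 8.33
tool_pos: [0.4395, 0.0414, 0.1703]
ee_rot: [-3.14, -0.0, 1.616]
wrist_force: [1.0, -0.2, 1.1]
width: 0.0939
finger_force: 0.0
```

```bash
python3 - <<'E'
from h import *
o=robot.get_obs();print(o['tool_pos'],o['ee_rot'])
snap('scene','s3.png')
print(robot.find_in('jar0','scene'))
cv2.imwrite('pics/c7.png',cv2.resize(cv2.imread('pics/s3.png')[200:370,230:440],(741,600),interpolation=3))
E
```

```text
[0.43949975 0.04135171 0.17026896] [-3.14043080e+00 -9.25716101e-05  1.61609223e+00]
[{'extent': [361.5, 260.8, 20.7, 34.9], 'conf': 0.88}, {'extent': [343.4, 231.8, 17.4, 41.5], 'conf': 0.86}, {'extent': [323.9, 311.1, 30.1, 48.0], 'conf': 0.79}, {'extent': [437.4, 258.7, 31.2, 39.0], 'conf': 0.61}, {'extent': [229.7, 251.6, 3.3, 23.3], 'conf': 0.21}]
```

View pics/c7.png

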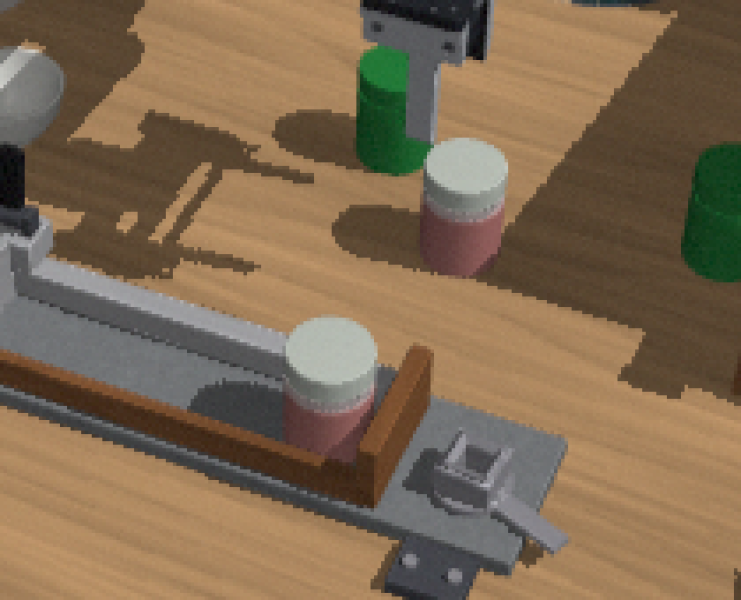

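```bash
python3 - <<'E'
from h import *
C=lambda u,v:((u+.5)/3.529-.5+230,(v+.5)/3.529-.5+200)
print('placed',ray('scene',C(331,350),.100),'A',ray('scene',C(465,171),.085),'recess z.047',ray('scene',C(474,462),.045))
E
```

```text
placed [0.64472804 0.05023215 0.1       ] A [0.4322919  0.05340958 0.085     ] recess z.047 [0.64463138 0.15313644 0.045     ]
```

Request:
{"api": "servo_tool", "payload": {
  "plan": [
    [0.12, -0.1, 0, 0, 0, 0, 94],
    [0.12, -0.1, 0.1, 0, 0, 0, 94],
    [0.12, -0.1, 0.4, 0, 0, 0, 94],
    [0.12, -0.1, 0.7, 0, 0, 0, 94],
    [0.12, -0.1, 0.92, 0, 0, 0, 94],
    [0.12, -0.1, 0.92, 0, 0, 0, 94],
    [0.12, -0.1, 0.92, 0, 0, 0, 40],
    [0.12, -0.1, 0.92, 0, 0, 0, 40],
    [0.12, -0.1, 0.92, 0, 0, 0, 40],
    [0.12, -0.1, 0.92, 0, 0, 0, 40],
    [0.12, -0.1, 0.92, 0, 0, 0, 40],
    [0.12, -0.1, 0.92, 0, 0, 0, 40]
  ]
}}

```text
time: 9.43
tool_pos: [0.4321, 0.0528, 0.0795]
ee_rot: [3.14, 0.0, 1.616]
wrist_force: [-3.3, 0.0, 3.9]
width: 0.0593
finger_force: 30.0
```

Request:
{"api": "servo_tool", "payload": {
  "plan": [
    [0, 0, 0, 0, 0, 0, 40],
    [0, 0, 0, 0, 0, 0, 40],
    [0, 0, -0.4, 0, 0, 0, 40],
    [0, 0, -0.8, 0, 0, 0, 40],
    [-0.2, 0.3, -0.8, 0, 0, 0, 40],
    [-0.4, 0.6, -0.8, 0, 0, 0, 40],
    [-0.6, 0.9, -0.8, 0, 0, 0, 40],
    [-0.7, 1, -0.8, 0, 0, 0, 40],
    [-0.7, 1, -0.8, 0, 0, 0, 40]
  ]
}}

```text
time: 10.18
tool_pos: [0.5367, -0.0147, 0.1569]
ee_rot: [-3.141, 0.001, 1.613]
wrist_force: [0.7, 0.4, -3.4]
width: 0.0598
finger_force: 30.0
```

Request:
{"api": "servo_tool", "payload": {
  "plan": [
    [-0.1, 0.4, 0, 0, 0, 0, 40],
    [-0.25, 0.8, 0, 0, 0, 0, 40],
    [-0.25, 1, 0, 0, 0, 0, 40],
    [-0.25, 1, 0.2, 0, 0, 0, 40],
    [-0.25, 1, 0.2, 0, 0, 0, 40],
    [-0.25, 1, 0.2, 0, 0, 0, 40]
  ]
}}

```text
time: 10.68
tool_pos: [0.6337, -0.0321, 0.1358]
ee_rot: [-3.135, -0.002, 1.617]
wrist_force: [0.4, 0.1, -2.5]
width: 0.0596
finger_force: 30.0
```

```bash
python3 - <<'E'
from h import *
o=robot.get_obs();print(o['tool_pos'],o['ee_rot'])
E
```

```text
[ 0.63365855 -0.03210158  0.13577081] [-3.13521868e+00 -1.64446056e-03  1.61662404e+00]
```

Request:
{"api": "servo_tool", "payload": {
  "plan": [
    [0, 0.09, 0.1, 0, 0, 0, 40],
    [0, 0.09, 0.1, 0, 0, 0, 40],
    [0, 0.09, 0.1, 0, 0, 0, 40],
    [0, 0.09, 0.1, 0, 0, 0, 40],
    [0, 0.09, 0.1, 0, 0, 0, 40]
  ]
}}

```text
time: 11.1
tool_pos: [0.645, -0.0326, 0.1293]
ee_rot: [3.14, 0.0, 1.616]
wrist_force: [-0.6, 0.8, -2.7]
width: 0.0595
finger_force: 30.0
```

Good (target x ≈ 0.646). Lower until the jar bottom is at about 0.017.

Request:
{"api": "servo_tool", "payload": {
  "plan": [
    [0, 0.01, 0.1, 0, 0, 0, 40],
    [0, 0.01, 0.2, 0, 0, 0, 40],
    [0, 0.01, 0.3, 0, 0, 0, 40],
    [0, 0.01, 0.33, 0, 0, 0, 40],
    [0, 0.01, 0.33, 0, 0, 0, 40],
    [0, 0.01, 0.33, 0, 0, 0, 40]
  ]
}}

```text
time: 11.6
tool_pos: [0.6455, -0.0326, 0.0944]
ee_rot: [-3.14, -0.0, 1.616]
wrist_force: [-0.1, -0.5, -3.8]
width: 0.0593
finger_force: 30.0
```

Request:
{"api": "servo_tool", "payload": {
  "plan": [
    [0, 0, 0.01, 0, 0, 0, 40],
    [0, 0, 0.01, 0, 0, 0, 94],
    [0, 0, 0.01, 0, 0, 0, 94],
    [0, 0, 0.01, 0, 0, 0, 94],
    [0, 0, 0.01, 0, 0, 0, 94],
    [0, 0, -0.3, 0, 0, 0, 94],
    [0, 0, -0.6, 0, 0, 0, 94],
    [0, 0, -0.85, 0, 0, 0, 60],
    [-0.4, 0, -0.85, 0, 0, 0, 0],
    [-0.8, 0, -0.85, 0, 0, 0, 0],
    [-1, 0, -0.85, 0, 0, 0, 0],
    [-1, 0, -0.85, 0, 0, 0, 0]
  ]
}}

```text
time: 12.6
tool_pos: [0.6503, -0.1373, 0.1806]
ee_rot: [3.141, 0.002, 1.611]
wrist_force: [-0.0, -0.3, -1.0]
width: 0.0642
finger_force: 0.0
```

Request:
{"api": "servo_tool", "payload": {
  "plan": [
    [-0.4, 0.05, 0, 0, 0, 0, 0],
    [-0.8, 0.05, 0, 0, 0, 0, 0],
    [-1, 0.05, 0, 0, 0, 0, 0],
    [-1, 0.05, 0, 0, 0, 0, 0]
  ]
}}

```text
time: 12.93
tool_pos: [0.6595, -0.2363, 0.1797]
ee_rot: [-3.141, 0.001, 1.611]
wrist_force: [-0.4, -0.3, 0.1]
width: 0.0374
finger_force: 0.0
```

Request:
{"api": "servo_tool", "payload": {
  "plan": [
    [-0.3, 0, 0, 0, 0, 0, 0],
    [-0.3, 0, 0, 0, 0, 0, 0],
    [-0.3, 0, 0, 0, 0, 0, 0],
    [-0.3, 0, 0, 0, 0, 0, 0],
    [-0.3, 0, 0, 0, 0, 0, 0]
  ]
}}

```text
time: 13.35
tool_pos: [0.6616, -0.2603, 0.1807]
ee_rot: [3.141, -0.001, 1.618]
wrist_force: [-0.1, 0.1, 0.2]
width: 0.0044
finger_force: 0.0
```

```bash
python3 - <<'E'
from h import *
o=robot.get_obs();print(o['tool_pos'],o['ee_rot'],o['width'])
snap('scene','s4.png')
cv2.imwrite('pics/c8.png',cv2.resize(cv2.imread('pics/s4.png')[170:350,140:380],(800,600),interpolation=3))
E
```

```text
[ 0.66161709 -0.26026537  0.18072768] [ 3.14125594e+00 -7.83866517e-04  1.61783042e+00] 0.004437068970770187
```

View pics/c8.png

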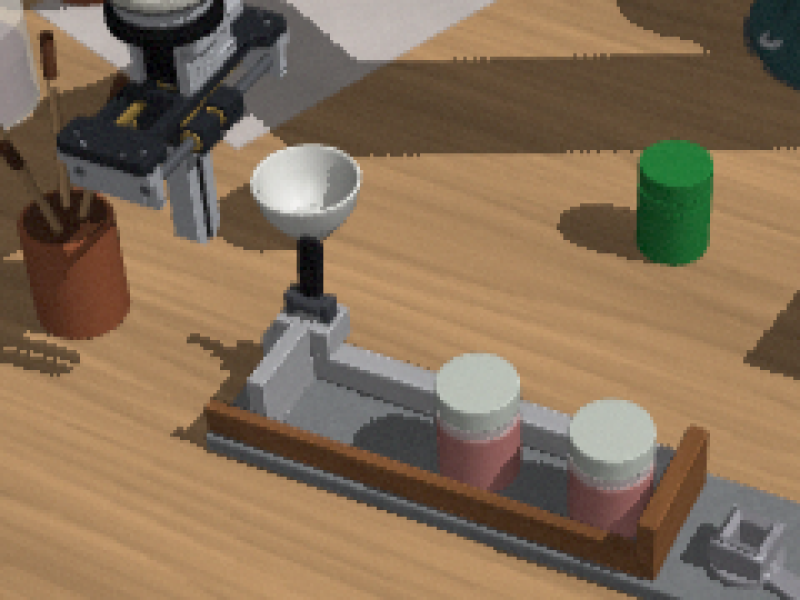

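```bash
python3 - <<'E'
from h import *
C=lambda u,v:((u+.5)/3.333-.5+140,(v+.5)/3.333-.5+170)
print('pot front base',ray('scene',C(80,336),0),'brushtip z.2',ray('top',(490,140),.21),ray('top',(530,155),.2), 'potrim top',ray('top',(490,180),.11),'right rim',ray('scene',C(117,210),.11))
print('paddle back/top corner', ray('scene',C(250,378),.07),ray('scene',C(262,385),.07),ray('scene',C(318,325),.07))
E
```

```text
pot front base [ 0.65442627 -0.40007775  0.        ] brushtip z.2 [ 0.68752015 -0.38825933  0.21      ] [ 0.64749505 -0.46971815  0.2       ] potrim top [ 0.6293962  -0.40729121  0.11      ] right rim [ 0.61719863 -0.37361736  0.11      ]
paddle back/top corner [ 0.68920531 -0.21377551  0.07      ] [ 0.69125148 -0.20238399  0.07      ] [ 0.62093237 -0.19978229  0.07      ]
```

Request:
{"api": "servo_tool", "payload": {
  "plan": [
    [0, 0, 0.4, 0, 0, 0, 0],
    [0, 0, 0.8, 0, 0, 0, 0],
    [0, 0, 1, 0, 0, 0, 0],
    [0, 0, 1, 0, 0, 0, 0],
    [0, 0, 1, 0, 0, 0, 0]
  ]
}}

```text
time: 13.82
tool_pos: [0.6606, -0.2607, 0.079]
ee_rot: [-3.139, -0.002, 1.617]
wrist_force: [0.7, -0.3, -0.5]
width: 0.0004
finger_force: 0.0
```

Request:
{"api": "servo_tool", "payload": {
  "plan": [
    [0, 0, 0.13, 0, 0, 0, 0],
    [0, 0, 0.13, 0, 0, 0, 0],
    [0.1, 0, 0.13, 0, 0, 0, 0],
    [0.2, 0, 0.13, 0, 0, 0, 0],
    [0.3, 0, 0.13, 0, 0, 0, 0],
    [0.4, 0, 0.13, 0, 0, 0, 0],
    [0.5, 0, 0.13, 0, 0, 0, 0],
    [0.5, 0, 0.13, 0, 0, 0, 0]
  ]
}}

```text
time: 14.48
tool_pos: [0.6595, -0.2108, 0.0687]
ee_rot: [3.14, 0.002, 1.618]
wrist_force: [-0.2, -0.5, 0.6]
width: 0.0007
finger_force: 0.3
```

Request:
{"api": "servo_tool", "payload": {
  "plan": [
    [0.1, 0, 0, 0, 0, 0, 0],
    [0.2, 0, 0, 0, 0, 0, 0],
    [0.3, 0, 0, 0, 0, 0, 0],
    [0.4, 0, 0, 0, 0, 0, 0],
    [0.5, 0, 0, 0, 0, 0, 0]
  ]
}}

```text
time: 14.9
tool_pos: [0.6572, -0.164, 0.0686]
ee_rot: [3.14, 0.005, 1.615]
wrist_force: [-0.2, -6.1, 0.8]
width: 0.0007
finger_force: 3.0
```

```bash
python3 - <<'E'
from h import *
snap('scene','s5.png')
for t in('stop','lever','jar0'):print(t,[(round(d['conf'],2),np.round(d['extent']).tolist()) for d in robot.find_in(t,'scene')][:4])
cv2.imwrite('pics/c9.png',cv2.resize(cv2.imread('pics/s5.png')[200:350,190:390],(800,600),interpolation=3))
E
```

```text
stop [(0.92, [249.0, 278.0, 31.0, 54.0])]
lever [(0.58, [254.0, 261.0, 6.0, 21.0])]
jar0 [(0.82, [344.0, 232.0, 23.0, 39.0]), (0.69, [282.0, 298.0, 26.0, 40.0]), (0.64, [436.0, 260.0, 27.0, 39.0])]
```

Request:
{"api": "servo_tool", "payload": {
  "plan": [
    [0.15, 0, 0, 0, 0, 0, 0],
    [0.3, 0, 0, 0, 0, 0, 0],
    [0.45, 0, 0, 0, 0, 0, 0],
    [0.6, 0, 0, 0, 0, 0, 0],
    [0.7, 0, 0, 0, 0, 0, 0],
    [0.8, 0, 0, 0, 0, 0, 0],
    [0.87, 0, 0, 0, 0, 0, 0],
    [0.9, 0, 0, 0, 0, 0, 0]
  ]
}}

```text
time: 15.77
tool_pos: [0.6525, -0.0738, 0.0677]
ee_rot: [-3.141, 0.004, 1.616]
wrist_force: [-0.7, -6.6, 1.3]
width: 0.0004
finger_force: 3.4
```

Request:
{"api": "servo_tool", "payload": {
  "plan": [
    [0.03, 0, 0, 0, 0, 0, 0],
    [0.06, 0, 0, 0, 0, 0, 0],
    [0.09, 0, 0, 0, 0, 0, 0]
  ]
}}

```text
time: 16.02
tool_pos: [0.6521, -0.0659, 0.0676]
ee_rot: [-3.141, 0.004, 1.615]
wrist_force: [0.6, -6.9, 1.0]
width: 0.0004
finger_force: 3.4
```

Request:
{"api": "servo_tool", "payload": {
  "plan": [
    [0.02, 0, 0, 0, 0, 0, 0],
    [0.04, 0, 0, 0, 0, 0, 0],
    [0.06, 0, 0, 0, 0, 0, 0],
    [0.08, 0, 0, 0, 0, 0, 0]
  ]
}}

```text
time: 16.35
tool_pos: [0.6517, -0.0586, 0.0677]
ee_rot: [-3.141, 0.005, 1.614]
wrist_force: [-1.0, -7.9, 0.8]
width: 0.0003
finger_force: 4.0
```

Request:
{"api": "servo_tool", "payload": {
  "plan": [
    [0.02, 0, 0, 0, 0, 0, 0],
    [0.04, 0, 0, 0, 0, 0, 0],
    [0.05, 0, 0, 0, 0, 0, 0]
  ]
}}

```text
time: 16.6
tool_pos: [0.6516, -0.0552, 0.0677]
ee_rot: [-3.141, 0.009, 1.614]
wrist_force: [0.3, -13.0, 1.4]
width: 0.0002
finger_force: 6.3
```

Request:
{"api": "servo_tool", "payload": {
  "plan": [
    [0.01, 0, 0, 0, 0, 0, 0],
    [0.02, 0, 0, 0, 0, 0, 0],
    [0.03, 0, 0, 0, 0, 0, 0],
    [0.03, 0, 0, 0, 0, 0, 0]
  ]
}}

```text
time: 16.93
tool_pos: [0.6516, -0.055, 0.0678]
ee_rot: [-3.141, 0.013, 1.613]
wrist_force: [-0.3, -16.8, -0.5]
width: 0.0003
finger_force: 8.2
```

Request:
{"api": "servo_tool", "payload": {
  "plan": [
    [-0.2, 0, 0, 0, 0, 0, 0],
    [-0.4, 0, 0, 0, 0, 0, 0],
    [-0.4, 0, -0.4, 0, 0, 0, 0],
    [-0.4, 0, -0.8, 0, 0, 0, 0],
    [-0.4, 0, -1, 0, 0, 0, 0],
    [-0.4, -0.4, -1, 0, 0, 0, 0],
    [-0.1, -0.7, -1, 0, 0, 0, 0],
    [0.09, -1, -1, 0, 0, 0, 0],
    [0.09, -1, -1, 0, 0, 0, 0],
    [0.09, -1, -1, 0, 0, 0, 0]
  ]
}}

```text
time: 17.77
tool_pos: [0.5495, -0.0415, 0.1669]
ee_rot: [-3.14, -0.001, 1.617]
wrist_force: [0.2, -1.0, -0.5]
width: 0.0002
finger_force: 0.0
```

Request:
{"api": "servo_tool", "payload": {
  "plan": [
    [0, -0.25, 0, 0, 0, 0, 0],
    [0, -0.25, 0.2, 0, 0, 0, 0],
    [0, -0.25, 0.4, 0, 0, 0, 0],
    [0, -0.25, 0.4, 0, 0, 0, 0],
    [0, -0.25, 0.4, 0, 0, 0, 0],
    [0, -0.25, 0.4, 0, 0, 0, 0]
  ]
}}

```text
time: 18.27
tool_pos: [0.5275, -0.0443, 0.1283]
ee_rot: [3.14, -0.0, 1.616]
wrist_force: [0.3, -0.2, -0.9]
width: 0.0006
finger_force: 0.0
```

```bash
python3 - <<'E'
from h import *
snap('scene','s6.png')
for t in('stop','lever','lever_tip','jar0'):print(t,[(round(d['conf'],2),np.round(d['extent']).tolist()) for d in robot.find_in(t,'scene')][:4])
cv2.imwrite('pics/c10.png',cv2.resize(cv2.imread('pics/s6.png')[220:345,250:400],(720,600),interpolation=3))
E
```

```text
stop [(0.97, [292.0, 291.0, 26.0, 55.0])]
lever [(0.75, [294.0, 271.0, 7.0, 23.0])]
lever_tip [(0.67, [297.0, 272.0, 12.0, 23.0]), (0.48, [154.0, 226.0, 49.0, 90.0])]
jar0 [(0.92, [326.0, 311.0, 29.0, 42.0]), (0.91, [302.0, 303.0, 23.0, 40.0]), (0.86, [438.0, 259.0, 31.0, 40.0]), (0.86, [342.0, 232.0, 18.0, 44.0])]
```

View pics/c10.png

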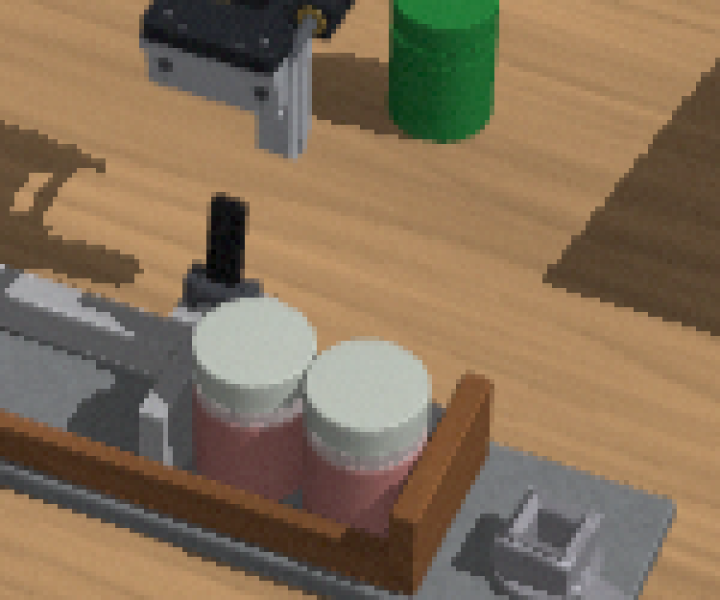

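```bash
python3 - <<'E'
from h import *
C=lambda u,v:((u+.5)/4.8-.5+250,(v+.5)/4.8-.5+220)
print('levertip',ray('scene',C(230,200),.13),'lever base z.085',ray('scene',C(222,278),.085),'finger bottom',ray('scene',C(283,153),.111))
print('jar lids',ray('scene',C(255,340),.1),ray('scene',C(368,384),.1),'recess',ray('scene',C(546,532),.045))
E
```

```text
levertip [ 0.58985995 -0.04393666  0.13      ] lever base z.085 [ 0.59907427 -0.04398286  0.085     ] finger bottom [ 0.52919904 -0.04573757  0.111     ]
jar lids [ 0.6424515  -0.00334653  0.1       ] [0.64402597 0.05697676 0.1       ] recess [0.64492141 0.15177825 0.045     ]
```

Request:
{"api": "servo_tool", "payload": {
  "plan": [
    [0, 0.2, 0, 0, 0, 0, 0],
    [0, 0.4, 0, 0, 0, 0, 0],
    [0, 0.55, 0, 0, 0, 0, 0],
    [0, 0.7, 0, 0, 0, 0, 0],
    [0, 0.8, 0, 0, 0, 0, 0],
    [0, 0.87, 0, 0, 0, 0, 0],
    [0, 0.92, 0.06, 0, 0, 0, 0],
    [0, 0.96, 0.12, 0, 0, 0, 0],
    [0, 1, 0.18, 0, 0, 0, 0],
    [0, 1, 0.22, 0, 0, 0, 0],
    [0, 1, 0.25, 0, 0, 0, 0],
    [0, 1, 0.25, 0, 0, 0, 0]
  ]
}}

```text
time: 19.52
tool_pos: [0.6298, -0.0417, 0.1061]
ee_rot: [3.131, 0.005, 1.615]
wrist_force: [2.2, -3.8, 6.2]
width: 0.0002
finger_force: 5.5
```

Request:
{"api": "servo_tool", "payload": {
  "plan": [
    [0, 0, 0.02, 0, 0, 0, 0],
    [0, 0, 0.04, 0, 0, 0, 0],
    [0, 0, 0.06, 0, 0, 0, 0],
    [0, 0, 0.06, 0, 0, 0, 0]
  ]
}}

```text
time: 19.85
tool_pos: [0.6306, -0.042, 0.1014]
ee_rot: [3.128, 0.005, 1.615]
wrist_force: [2.4, -4.2, 7.9]
width: 0.0008
finger_force: 5.6
```

Request:
{"api": "servo_tool", "payload": {
  "plan": [
    [0, 0, 0.03, 0, 0, 0, 0],
    [0, 0, 0.06, 0, 0, 0, 0],
    [0, 0, 0.08, 0, 0, 0, 0],
    [0, 0, 0.08, 0, 0, 0, 0]
  ]
}}

```text
time: 20.18
tool_pos: [0.631, -0.042, 0.1]
ee_rot: [3.125, 0.006, 1.615]
wrist_force: [-8.0, -3.0, 28.4]
width: 0.0007
finger_force: 16.4
```

Request:
{"api": "servo_tool", "payload": {
  "plan": [
    [0, 0, -0.4, 0, 0, 0, 0],
    [0, 0, -0.8, 0, 0, 0, 0],
    [0, 0, -1, 0, 0, 0, 0],
    [0.4, 0, -1, 0, 0, 0, 50],
    [0.8, 0, -1, 0, 0, 0, 50],
    [1, 0, -1, 0, 0, 0, 50],
    [1, 0, -1, 0, 0, 0, 50]
  ]
}}

```text
time: 20.77
tool_pos: [0.6219, 0.0648, 0.189]
ee_rot: [3.139, -0.002, 1.621]
wrist_force: [-0.2, -0.4, -0.1]
width: 0.0235
finger_force: 0.0
```

Request:
{"api": "servo_tool", "payload": {
  "plan": [
    [0.2, -0.2, 0, 0, 0, -0.912, 50],
    [0.4, -0.4, 0, 0, 0, -0.912, 50],
    [0.6, -0.6, 0, 0, 0, -0.912, 50],
    [0.8, -0.8, 0, 0, 0, -0.912, 50],
    [1, -1, 0, 0, 0, -0.912, 50],
    [1, -1, 0, 0, 0, -0.912, 50],
    [1, -1, 0, 0, 0, -0.912, 50],
    [1, -1, 0, 0, 0, -0.912, 50],
    [1, -1, 0, 0, 0, -0.912, 50],
    [1, -1, 0, 0, 0, -0.912, 50],
    [1, -1, 0, 0, 0, -0.912, 50],
    [1, -1, 0, 0, 0, -0.912, 50]
  ]
}}

```text
time: 21.77
tool_pos: [0.518, 0.1549, 0.1885]
ee_rot: [3.142, 0.002, 3.053]
wrist_force: [-0.6, -0.6, -0.1]
width: 0.05
finger_force: 0.0
```

```bash
python3 - <<'E'
from h import *
o=robot.get_obs();print(o['tool_pos'],o['ee_rot'])
a=snap('top','t7.png');b=snap('scene','s7.png')
for n,ex in(('top',(160,285,200,325)),('scene',(430,255,490,325))):
    for t in('key','holder','lever','stop','jar0'):print(n,t,[(round(d['conf'],2),np.round(d['extent'],1).tolist()) for d in robot.find_in(t,n)][:4])
A=cv2.imread('pics/t7.png')[165:265,210:430];B=cv2.imread('pics/s7.png')[220:345,250:500]
cv2.imwrite('pics/c11.png',np.vstack([cv2.resize(B,(560,280),interpolation=3),cv2.resize(A,(560,255),interpolation=3)]))
E
```

```text
[0.51798885 0.15489295 0.18850482] [3.14155481e+00 1.84785989e-03 3.05275408e+00]
top key [(0.97, [181.0, 302.5, 20.8, 37.3]), (0.44, [331.4, 205.6, 169.2, 71.1])]
top holder [(0.92, [142.7, 281.4, 27.3, 22.2]), (0.61, [192.1, 305.5, 7.4, 27.8])]
top lever [(0.56, [332.4, 206.8, 10.5, 28.8])]
top stop [(0.89, [333.4, 206.2, 19.1, 49.0])]
top jar0 [(0.94, [343.7, 327.8, 25.0, 27.4]), (0.92, [284.8, 206.2, 28.4, 27.1]), (0.8, [311.8, 202.4, 24.6, 31.9])]
scene key [(0.87, [461.1, 278.6, 23.4, 34.2])]
scene holder [(0.87, [490.6, 339.5, 22.9, 29.2]), (0.81, [457.6, 299.5, 32.3, 38.6])]
scene lever [(0.6, [289.8, 286.2, 16.3, 18.8])]
scene stop [(0.91, [289.2, 296.3, 24.3, 41.2])]
scene jar0 [(0.96, [437.6, 258.9, 25.7, 41.6]), (0.88, [325.5, 311.1, 26.3, 40.2]), (0.69, [301.8, 304.4, 20.6, 37.9]), (0.65, [343.0, 230.5, 24.2, 38.4])]
```

View pics/c11.png

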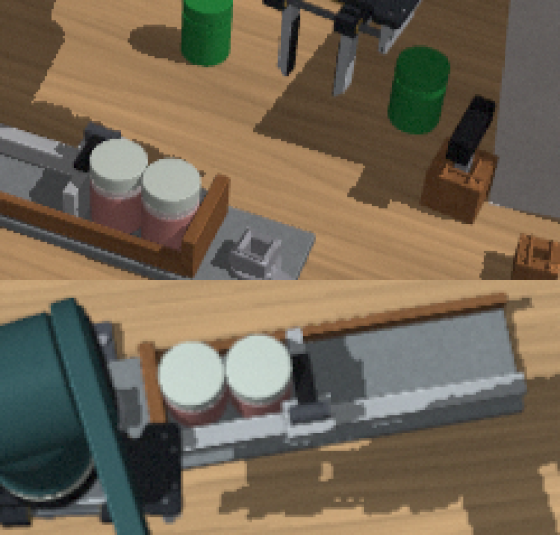

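```bash
python3 - <<'E'
from h import *
C=lambda u,v:((u+.5)/2.5455-.5+210,(v-280+.5)/2.55-.5+165)
b=lambda u,v:((u+.5)/3.6-.5+210,(v+.5)/3.6-.5+165)
s=lambda u,v:((u+.5)/4-.5+195,(v+.5)/4-.5+230)
print('top lids jar1, jar2 (x should be ~.642,.6455)',ray('top',C(192,373),.1),ray('top',C(258,370),.1))
print('recess dark square z.042',ray('top',b(131.5,180.5),.042),'outer rim z.047',ray('top',b(133,180),.047))
# rim corners scene c1
pts=[(661,370),(719,386),(690,431),(634,410)]
print('scene rim',[ray('scene',s(*p),.047)[:2].round(4) for p in pts],np.mean([ray('scene',s(*p),.047) for p in pts],0))
# auto: bright rim/dark recess in top0
g=cv2.cvtColor(cv2.imread('pics/top0.png'),cv2.COLOR_BGR2GRAY);print(g[204:228,234:262])
E
```

```text
top lids jar1, jar2 (x should be ~.642,.6455) [0.64003042 0.0592323  0.1       ] [6.35539317e-01 5.23626253e-04 1.00000000e-01]
recess dark square z.042 [0.63531351 0.1560611  0.042     ] outer rim z.047 [0.63413601 0.15453517 0.047     ]
scene rim [array([0.6273, 0.1355]), array([0.6235, 0.1698]), array([0.6614, 0.1678]), array([0.6615, 0.1337])] [0.64340929 0.15167946 0.047     ]
[[120 120 116 115 114 115 118 116 115 115 114 117 113 113 118 120 118 114
  117 120 117 120 116 118 119 119 117 115]
 [120 118 117 112 115 117 117 117 116 114 116 120 122 120 119 123 120 118
  121 121 118 118 115 116 119 121 118 121]
 [115 116 119 117 117 120 122 129 126 122 119 126 129 130 131 128 125 118
  122 131 124 111 114 117 118 117 119 119]
 [114 113 113 117 124 128 129 147 141 123 128 131 129 128 121 122 123 111
  108 128 115  84 103 105 103 107 107  97]
 [117 116 112 113 127 139 114 117 123 117 116 113 112 116 116 115 116 123
  112  76  75  65  68  65  64  68  62  68]
 [117 113 114 114 142 155 116 105 119 119 121 122 123 124 121 123 122 132
  121  69  81  81  71  68  63  66  66  64]
 [120 113 113
[... 1393 characters left out ...]
116 116 115 117 128 136 139 138 135 130 119 117 107 104 102  92  91  89
   86  78  73  67  63  66  61  69  73  85]
 [116 115 118 117 119 113  91  80  65  59  64  64  64  67  69  73  75  79
   78  68  77  81  68  62  68  75  97 116]
 [115 113 114 115 111 100  90  81  85  87  94  88  93  94 103 106 114 116
  114 114 112 101  64  71  82  97 117 120]
 [117 118 119 117 116 111 105 109 119 129 135 138 137 138 136 141 139 139
  135 121 111  81  71  94 114 118 120 119]
 [120 118 118 116 115 118 113 113 123 129 131 132 134 133 141 139 131 129
  113  84  80  82  99 119 118 119 120 119]
 [118 118 118 117 115 113 120 114 116 111 110 116 118 128 125 124 105  94
   79  96 117 119 120 118 119 119 116 118]]
```

Request:
{"api": "servo_tool", "payload": {
  "plan": [
    [0.3, 0.35, 0, 0, 0, 0, 50],
    [0.5, 0.7, 0, 0, 0, 0, 50],
    [0.7, 1, 0, 0, 0, 0, 50],
    [0.87, 1, 0, 0, 0, 0, 50],
    [0.87, 1, 0, 0, 0, 0, 50]
  ]
}}

```text
time: 22.78
tool_pos: [0.4373, 0.2653, 0.1887]
ee_rot: [3.141, -0.001, 3.053]
wrist_force: [1.1, 0.0, -0.2]
width: 0.05
finger_force: 0.0
```

Request:
{"api": "servo_tool", "payload": {
  "plan": [
    [0, 0.25, 0, 0, 0, 0, 50],
    [0, 0.45, 0, 0, 0, 0, 50],
    [0, 0.45, 0, 0, 0, 0, 50],
    [0, 0.45, 0, 0, 0, 0, 50],
    [0, 0.45, 0.3, 0, 0, 0, 50],
    [0, 0.45, 0.3, 0, 0, 0, 50]
  ]
}}

```text
time: 23.28
tool_pos: [0.4424, 0.3057, 0.1539]
ee_rot: [-3.136, -0.006, 3.047]
wrist_force: [-1.0, -1.1, -1.3]
width: 0.0504
finger_force: 0.0
```

Request:
{"api": "servo_tool", "payload": {
  "plan": [
    [-0.02, 0.01, 0.2, 0, 0, 0, 50],
    [-0.02, 0.01, 0.4, 0, 0, 0, 50],
    [-0.02, 0.01, 0.53, 0, 0, 0, 50],
    [-0.02, 0.01, 0.53, 0, 0, 0, 50],
    [-0.02, 0.01, 0.53, 0, 0, 0, 50]
  ]
}}

```text
time: 23.7
tool_pos: [0.4461, 0.3079, 0.1053]
ee_rot: [-3.14, -0.001, 3.047]
wrist_force: [-0.4, -0.8, 0.7]
width: 0.05
finger_force: 0.0
```

Request:
{"api": "servo_tool", "payload": {
  "plan": [
    [0, 0, 0, 0, 0, 0, 10],
    [0, 0, 0, 0, 0, 0, 10],
    [0, 0, 0, 0, 0, 0, 10],
    [0, 0, 0, 0, 0, 0, 10],
    [0, 0, 0, 0, 0, 0, 10],
    [0, 0, 0, 0, 0, 0, 10],
    [0, 0, 0, 0, 0, 0, 10]
  ]
}}

```text
time: 24.28
tool_pos: [0.4467, 0.3092, 0.1065]
ee_rot: [3.141, 0.002, 3.049]
wrist_force: [0.3, -0.4, 4.0]
width: 0.0237
finger_force: 29.8
```

Request:
{"api": "servo_tool", "payload": {
  "plan": [
    [0, 0, -0.25, 0, 0, 0, 10],
    [0, 0, -0.5, 0, 0, 0, 10],
    [0, 0, -0.75, 0, 0, 0, 10],
    [0, 0, -0.9, 0, 0, 0, 10],
    [-0.3, -0.2, -0.9, 0, 0, 0, 10],
    [-0.6, -0.4, -0.9, 0, 0, 0, 10],
    [-0.9, -0.6, -0.9, 0, 0, 0, 10],
    [-1, -0.7, -0.9, 0, 0, 0, 10],
    [-1, -0.7, -0.9, 0, 0, 0, 10]
  ]
}}

```text
time: 25.03
tool_pos: [0.5407, 0.2274, 0.1937]
ee_rot: [-3.14, -0.002, 3.044]
wrist_force: [-0.7, 1.0, -2.4]
width: 0.024
finger_force: 30.0
```

Request:
{"api": "servo_tool", "payload": {
  "plan": [
    [-0.3, -0.2, 0, 0, 0, 0, 10],
    [-0.6, -0.4, 0, 0, 0, 0, 10],
    [-0.9, -0.6, 0, 0, 0, 0, 10],
    [-1, -0.68, 0, 0, 0, 0.073, 10],
    [-1, -0.68, 0, 0, 0, 0.073, 10],
    [-1, -0.68, 0, 0, 0, 0.073, 10],
    [-1, -0.68, 0, 0, 0, 0.073, 10]
  ]
}}

```text
time: 25.62
tool_pos: [0.6312, 0.1546, 0.195]
ee_rot: [3.141, -0.002, 2.937]
wrist_force: [0.2, -0.6, -0.6]
width: 0.0236
finger_force: 30.0
```

```bash
python3 - <<'E'
from h import *
o=robot.get_obs();print(o['tool_pos'],o['ee_rot'],o['wrist_force'])
E
```

```text
[0.63115261 0.15463388 0.19501665] [ 3.14097732e+00 -2.04678745e-03  2.93735141e+00] [ 0.20784417 -0.64600815 -0.63845974]
```

Request:
{"api": "servo_tool", "payload": {
  "plan": [
    [-0.09, -0.01, 0.1, 0, 0, 0, 10],
    [-0.09, -0.01, 0.25, 0, 0, 0, 10],
    [-0.09, -0.01, 0.4, 0, 0, 0, 10],
    [-0.09, -0.01, 0.45, 0, 0, 0, 10],
    [-0.09, -0.01, 0.45, 0, 0, 0, 10],
    [-0.09, -0.01, 0.45, 0, 0, 0, 10],
    [-0.09, -0.01, 0.45, 0, 0, 0, 10]
  ]
}}

```text
time: 26.2
tool_pos: [0.6415, 0.1507, 0.1517]
ee_rot: [3.141, 0.002, 2.935]
wrist_force: [0.3, 0.7, -1.4]
width: 0.0237
finger_force: 30.0
```

```bash
python3 - <<'E'
from h import *
o=robot.get_obs();print(o['tool_pos'],o['ee_rot'],o['wrist_force'],o['wrist_torque'])
a=snap('scene','s8.png')
cv2.imwrite('pics/c12.png',cv2.resize(cv2.imread('pics/s8.png')[270:370,310:430],(720,600),interpolation=3))
E
```

```text
[0.64152086 0.15070223 0.15166573] [3.14079552e+00 1.84394226e-03 2.93474965e+00] [ 0.34946283  0.70577514 -1.41009449] [ 0.03375895  0.02384763 -0.01578004]
```

View pics/c12.png

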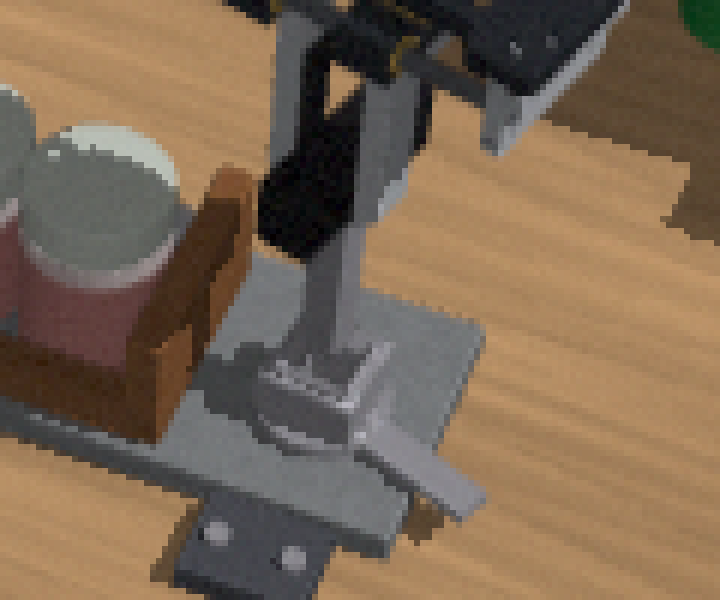

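Request:
{"api": "servo_tool", "payload": {
  "plan": [
    [0, 0, 0.04, 0, 0, 0, 10],
    [0, 0, 0.08, 0, 0, 0, 10],
    [0, 0, 0.12, 0, 0, 0, 10],
    [0, 0, 0.15, 0, 0, 0, 10],
    [0, 0, 0.15, 0, 0, 0, 10]
  ]
}}

```text
time: 26.67
tool_pos: [0.642, 0.1511, 0.1358]
ee_rot: [3.139, 0.002, 2.934]
wrist_force: [1.9, 1.9, -0.5]
width: 0.0238
finger_force: 30.0
```

Request:
{"api": "servo_tool", "payload": {
  "plan": [
    [0, 0, 0.04, 0, 0, 0, 10],
    [0, 0, 0.08, 0, 0, 0, 10],
    [0, 0, 0.12, 0, 0, 0, 10],
    [0, 0, 0.15, 0, 0, 0, 10],
    [0, 0, 0.17, 0, 0, 0, 10],
    [0, 0, 0.17, 0, 0, 0, 10]
  ]
}}

```text
time: 27.17
tool_pos: [0.6422, 0.1511, 0.1206]
ee_rot: [3.139, 0.003, 2.934]
wrist_force: [2.4, 3.6, 6.6]
width: 0.0236
finger_force: 30.0
```

Request:
{"api": "servo_tool", "payload": {
  "plan": [
    [0, 0, 0, 0, 0, 0.07, 10],
    [0, 0, 0, 0, 0, 0.14, 10],
    [0, 0, 0, 0, 0, 0.21, 10],
    [0, 0, 0, 0, 0, 0.28, 10],
    [0, 0, 0, 0, 0, 0.35, 10],
    [0, 0, 0, 0, 0, 0.42, 10],
    [0, 0, 0, 0, 0, 0.49, 10],
    [0, 0, 0, 0, 0, 0.56, 10],
    [0, 0, 0, 0, 0, 0.63, 10],
    [0, 0, 0, 0, 0, 0.7, 10],
    [0, 0, 0, 0, 0, 0.77, 10],
    [0, 0, 0, 0, 0, 0.82, 10]
  ]
}}

```text
time: 28.17
tool_pos: [0.6398, 0.1488, 0.1206]
ee_rot: [-3.139, 0.003, 1.641]
wrist_force: [-3.6, -0.2, 9.2]
width: 0.0237
finger_force: 30.2
```

```bash
python3 - <<'E'
from h import *
o=robot.get_obs();print(o['tool_pos'],o['ee_rot'],o['wrist_force'],o['wrist_torque'])
E
```

```text
[0.63977008 0.14883267 0.12055002] [-3.13886927e+00  2.66375864e-03  1.64126495e+00] [-3.55811159 -0.19732712  9.19138992] [-0.21375702  1.10384148  0.57908441]
```

Request:
{"api": "servo_tool", "payload": {
  "plan": [
    [0, 0, 0, 0, 0, 0.04, 10],
    [0, 0, 0, 0, 0, 0.08, 10],
    [0, 0, 0, 0, 0, 0.08, 10],
    [0, 0, 0, 0, 0, 0.08, 10]
  ]
}}

```text
time: 28.5
tool_pos: [0.6398, 0.1495, 0.1205]
ee_rot: [-3.139, 0.002, 1.522]
wrist_force: [-3.3, -0.3, 9.3]
width: 0.0247
finger_force: 30.7
```

```bash
python3 - <<'E'
from h import *
o=robot.get_obs();print(o['tool_pos'],o['ee_rot'],o['wrist_force'],o['wrist_torque'])
a=snap('scene','s9.png');a=cv2.imread('pics/s9.png')
for t in('knob','key'):print(t,[(round(d['conf'],2),np.round(d['extent']).tolist()) for d in robot.find_in(t,'scene')][:3])
# tongue presence: compare colour along old tongue direction and keeper
p=cv2.imread('pics/scene0.png')
for rk in((0,.205),(0,.21),(.035,.165),(.04,.165),(.045,.165),(.05,.165)):
    c,s=np.cos(.046),np.sin(.046)
    # tongue initial at rack angle 1.3
    q=(.6425+2e-3+c*rk[0]-s*rk[1]+.0,-.011+s*rk[0]+c*rk[1],.02)
    u,v=proj('scene',np.array(q))[0].round().astype(int);print(rk,(u,v),'before',p[v,u],'now',a[v,u])
d=np.abs(a.astype(int)-p).max(2)>40
ys,xs=np.nonzero(d[320:375,345:400]);print('changed in knob area',len(xs))
for r in range(330,372):print(r,''.join('#' if x else '.' for x in d[r,335:400]))
E
```

```text
[0.63977305 0.14953242 0.12048525] [-3.13941048e+00  1.86021158e-03  1.52178087e+00] [-3.30592624 -0.3175877   9.34738922] [0.08837387 0.98399982 0.625928  ]
knob [(0.85, [362.0, 343.0, 28.0, 37.0])]
key [(0.72, [367.0, 313.0, 42.0, 35.0])]
(0, 0.205) (np.int64(381), np.int64(341)) before [108 104 103] now [117 114 111]
(0, 0.21) (np.int64(383), np.int64(342)) before [92 91 88] now [100  99  96]
(0.035, 0.165) (np.int64(359), np.int64(346)) before [101  98  95] now [145 137 139]
(0.04, 0.165) (np.int64(359), np.int64(348)) before [113 111 108] now [141 133 136]
(0.045, 0.165) (np.int64(358), np.int64(350)) before [110 106 106] now [143 136 138]
(0.05, 0.165) (np.int64(357), np.int64(351)) before [113 111 108] now [141 134 138]
changed in knob area 332
330 .......###..#........######.....#................................
331 .....#..####..........####.........#.............................
332 .....#######........#...#.#....#..#..............................
333 .......####...........#.#.....##..#..............................
334 ......#####.........#...........#.#...................
[... 1901 characters left out ...]

362 .................................................................
363 .................................................................
364 .................................................................
365 .................................................................
366 .................................................................
367 .................................................................
368 .................................................................
369 .................................................................
370 .................................................................
371 .................................................................
```

Request:
{"api": "servo_tool", "payload": {
  "plan": [
    [0, 0, 0, 0, 0, -0.03, 10],
    [0, 0, 0, 0, 0, -0.065, 10],
    [0, 0, 0, 0, 0, -0.065, 10],
    [0, 0, -0.1, 0, 0, -0.065, 10],
    [0, 0, -0.2, 0, 0, -0.065, 10],
    [0, 0, -0.3, 0, 0, -0.065, 10],
    [0, 0, -0.5, 0, 0, -0.065, 10],
    [0, 0, -0.8, 0, 0, -0.065, 10],
    [0, 0, -0.8, 0, 0, -0.065, 10],
    [0, 0, -0.8, 0, 0, -0.065, 10]
  ]
}}

```text
time: 29.48
tool_pos: [0.6424, 0.1501, 0.2025]
ee_rot: [3.135, -0.0, 1.622]
wrist_force: [0.5, -0.1, -2.5]
width: 0.0241
finger_force: 29.5
```

```bash
python3 - <<'E'
from h import *
o=robot.get_obs();print(o['tool_pos'],o['ee_rot'],o['wrist_force'],o['width'])
a=snap('scene','s10.png')
for t in('knob','key'):print(t,[(round(d['conf'],2),np.round(d['extent']).tolist()) for d in robot.find_in(t,'scene')][:3])
E
```

```text
[0.64236148 0.15011299 0.20252908] [ 3.13515534e+00 -1.51810077e-04  1.62190475e+00] [ 0.54674756 -0.13479755 -2.49075541] 0.024107173090613828
knob [(0.73, [362.0, 341.0, 24.0, 39.0]), (0.58, [325.0, 310.0, 28.0, 39.0])]
key [(0.81, [370.0, 294.0, 44.0, 40.0]), (0.75, [476.0, 382.0, 52.0, 57.0]), (0.71, [326.0, 311.0, 27.0, 40.0])]
```

Request:
{"api": "servo_tool", "payload": {
  "plan": [
    [0.2, -0.2, 0, 0, 0, -0.908, 10],
    [0.4, -0.4, 0, 0, 0, -0.908, 10],
    [0.6, -0.6, 0, 0, 0, -0.908, 10],
    [0.85, -0.94, 0, 0, 0, -0.908, 10],
    [0.85, -0.94, 0, 0, 0, -0.908, 10],
    [0.85, -0.94, 0, 0, 0, -0.908, 10],
    [0.85, -0.94, 0, 0, 0, -0.908, 10],
    [0.85, -0.94, 0, 0, 0, -0.908, 10],
    [0.85, -0.94, 0, 0, 0, -0.908, 10],
    [0.85, -0.94, 0, 0, 0, -0.908, 10],
    [0.85, -0.94, 0, 0, 0, -0.908, 10],
    [0.85, -0.94, 0, 0, 0, -0.908, 10]
  ]
}}

```text
time: 30.63
tool_pos: [0.5417, 0.2298, 0.196]
ee_rot: [-3.14, -0.004, 3.054]
wrist_force: [0.1, -0.6, -2.5]
width: 0.0242
finger_force: 29.5
```

Request:
{"api": "servo_tool", "payload": {
  "plan": [
    [0, 0, 0, 0, 0, 0, 10],
    [0, 0, 0, 0, 0, 0, 10]
  ]
}}

```text
time: 30.8
tool_pos: [0.5421, 0.23, 0.1967]
ee_rot: [-3.14, -0.003, 3.047]
wrist_force: [0.5, 0.2, -2.4]
width: 0.0239
finger_force: 29.5
```

Request:
{"api": "servo_tool", "payload": {
  "plan": [
    [0.3, 0.2, 0, 0, 0, 0, 10],
    [0.6, 0.4, 0, 0, 0, 0, 10],
    [0.9, 0.6, 0, 0, 0, 0, 10],
    [1, 0.7, 0, 0, 0, 0, 10],
    [1, 0.7, 0, 0, 0, 0, 10],
    [1, 0.7, 0, 0, 0, 0, 10]
  ]
}}

```text
time: 31.3
tool_pos: [0.4493, 0.3094, 0.198]
ee_rot: [-3.141, -0.0, 3.049]
wrist_force: [-0.4, -0.7, -1.1]
width: 0.0239
finger_force: 29.5
```

Request:
{"api": "servo_tool", "payload": {
  "plan": [
    [0.02, 0, 0.1, 0, 0, 0, 10],
    [0.02, 0, 0.1, 0, 0, 0, 10],
    [0.02, 0, 0.1, 0, 0, 0, 10]
  ]
}}

```text
time: 31.55
tool_pos: [0.4479, 0.3083, 0.1869]
ee_rot: [-3.14, -0.002, 3.047]
wrist_force: [-0.1, 0.9, -2.1]
width: 0.0239
finger_force: 29.5
```

```bash
python3 - <<'E'
from h import *
o=robot.get_obs();print(o['tool_pos'],o['ee_rot'],o['wrist_force'])
E
```

```text
[0.4478641  0.30826856 0.18685801] [-3.13975190e+00 -2.27714316e-03  3.04675022e+00] [-0.07565685  0.91842645 -2.06318917]
```

Request:
{"api": "servo_tool", "payload": {
  "plan": [
    [0.01, 0.01, 0.12, 0, 0, 0, 10],
    [0.01, 0.01, 0.24, 0, 0, 0, 10],
    [0.01, 0.01, 0.36, 0, 0, 0, 10],
    [0.01, 0.01, 0.44, 0, 0, 0, 10],
    [0.01, 0.01, 0.48, 0, 0, 0, 10],
    [0.01, 0.01, 0.48, 0, 0, 0, 10]
  ]
}}

```text
time: 32.05
tool_pos: [0.446, 0.31, 0.1384]
ee_rot: [-3.14, -0.003, 3.048]
wrist_force: [-0.2, -0.3, -1.2]
width: 0.0242
finger_force: 29.5
```

Tip at about 0.040, inside the hole with no resistance, so I'll lower it the rest of the way.

Request:
{"api": "servo_tool", "payload": {
  "plan": [
    [0, 0, 0.06, 0, 0, 0, 10],
    [0, 0, 0.12, 0, 0, 0, 10],
    [0, 0, 0.18, 0, 0, 0, 10],
    [0, 0, 0.24, 0, 0, 0, 10],
    [0, 0, 0.29, 0, 0, 0, 10],
    [0, 0, 0.33, 0, 0, 0, 10],
    [0, 0, 0.33, 0, 0, 0, 10]
  ]
}}

```text
time: 32.63
tool_pos: [0.4469, 0.3104, 0.1069]
ee_rot: [-3.141, -0.0, 3.049]
wrist_force: [0.3, -0.8, -1.9]
width: 0.0236
finger_force: 29.8
```

Request:
{"api": "servo_tool", "payload": {
  "plan": [
    [0, 0, 0.01, 0, 0, 0, 10],
    [0, 0, 0.01, 0, 0, 0, 60],
    [0, 0, 0.01, 0, 0, 0, 60],
    [0, 0, 0.01, 0, 0, 0, 60],
    [0, 0, 0.01, 0, 0, 0, 60],
    [0, 0, -0.3, 0, 0, 0, 60],
    [0, 0, -0.7, 0, 0, 0, 60],
    [0, 0, -1, 0, 0, 0, 60],
    [0, 0, -1, 0, 0, 0, 60],
    [0.5, 0.5, -1, 0, 0, 0, 60],
    [1, 1, -1, 0, 0, 0, 60],
    [1, 1, -1, 0, 0, 0, 60]
  ]
}}

```text
time: 33.63
tool_pos: [0.3667, 0.4075, 0.2077]
ee_rot: [3.14, 0.001, 3.046]
wrist_force: [0.7, 1.2, 0.2]
width: 0.0601
finger_force: 0.0
```

Request:
{"api": "servo_tool", "payload": {
  "plan": [
    [0, 0.3, 0, 0, 0, 0, 60],
    [0, 0.6, 0, 0, 0, 0, 60],
    [0, 0.6, 0, 0, 0, 0, 60],
    [0, 0.6, 0, 0, 0, 0, 60],
    [0, 0.6, 0, 0, 0, 0, 60]
  ]
}}

```text
time: 34.05
tool_pos: [0.3726, 0.466, 0.207]
ee_rot: [-3.141, -0.0, 3.049]
wrist_force: [-0.3, -1.0, -0.0]
width: 0.0602
finger_force: 0.0
```

```bash
python3 - <<'E'
from h import *
a=snap('scene','s11.png');snap('top','t11.png')
for n in('scene','top'):
  for t in('knob','key','lever','stop','jar0'):print(n,t,[(round(d['conf'],2),np.round(d['extent']).tolist()) for d in robot.find_in(t,n)][:4])
S=cv2.imread('pics/s11.png');T=cv2.imread('pics/t11.png')
cv2.imwrite('pics/c13.png',np.vstack([cv2.resize(S[215:375,250:500],(560,358),interpolation=3),cv2.resize(T[165:335,150:430],(560,240),interpolation=3)]))
E
```

```text
scene knob [(0.62, [362.0, 342.0, 27.0, 41.0])]
scene key [(0.94, [461.0, 280.0, 27.0, 35.0])]
scene lever [(0.45, [291.0, 286.0, 12.0, 21.0])]
scene stop [(0.83, [290.0, 298.0, 28.0, 38.0])]
scene jar0 [(0.88, [302.0, 304.0, 20.0, 39.0]), (0.87, [438.0, 259.0, 31.0, 41.0]), (0.79, [343.0, 232.0, 23.0, 37.0]), (0.68, [326.0, 311.0, 31.0, 42.0])]
top knob [(0.83, [249.0, 209.0, 24.0, 40.0]), (0.6, [193.0, 307.0, 18.0, 29.0])]
top key [(0.74, [181.0, 302.0, 22.0, 37.0]), (0.65, [287.0, 208.0, 28.0, 31.0]), (0.54, [331.0, 208.0, 11.0, 23.0])]
top lever [(0.64, [286.0, 205.0, 28.0, 29.0]), (0.53, [332.0, 207.0, 14.0, 27.0])]
top stop [(0.86, [334.0, 208.0, 20.0, 49.0])]
top jar0 [(0.93, [285.0, 206.0, 28.0, 32.0]), (0.93, [226.0, 345.0, 30.0, 25.0]), (0.78, [343.0, 328.0, 26.0, 31.0]), (0.63, [312.0, 202.0, 24.0, 33.0])]
```

View pics/c13.png

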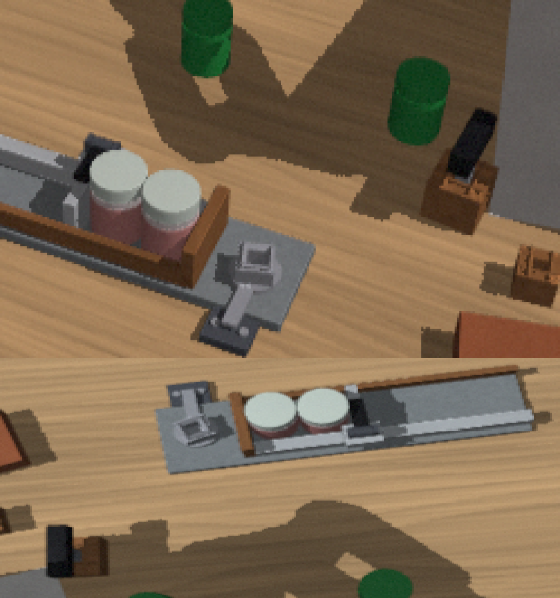

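The picture shows the row closed up, the lever over, the tongue lying on the keeper plate and the key stowed in its holder, so I'll hand in.

```bash
python3 -c "
from bench import robot
print(robot.close_job())"
```

```text
the job is handed in; nothing more can be done
None
```

I handed the job in at about 34 s of the 200 s allowed: the last pictures show both pink jars closed up and clamped in the rack, the knob turned to its keeper plate, and the key back in its holder; the hand-in gave no verdict, so the result is unconfirmed.

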